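# Unload the laser engraver: lock the lid open, pile the plates, fold the stay and shut it

## Robot

A 7-joint arm with a two-finger parallel gripper is mounted at the origin on the work surface. World frame = base frame: x ahead of the robot, y to its left, z up, the work surface at z = 0. Lengths are in mm, angles in rad, forces in N, time in s.
With the tool pointing down it reaches from about 425 to 800 mm from the base axis. Payload 8.3 kg.
Tool frame: the origin (TCP) lies between the finger pads; the fingertips stand 11 mm ahead of it and the grasp point (between the pads) lies 8 mm behind it; z points along the fingers, y is the line along which they close (so a half turn about z gives the same grasp; the last joint's range is limited). The gripper opens to 85 mm and grips with 20 to 120 N. Pads are 22 mm wide; open, the fingers measure 114 mm over their backs; the gripper's body (76 mm by 85 mm) begins 54 mm behind the grasp point. The pads swing forward as they close: fully open they stand 13 mm farther back than shut.
Start: joints at [-1.372, 0.383, 0.016, 1.37, -0.006, 1.388, -0.046], TCP at [161.711, 603.7, 242.279] pointing down, gripper open.
Joint ranges: [-2.95, 2.95], [-0.25, 2.06], [-1.52, 1.56], [0.18, 2.33], [-1.44, 4.58], [0.02, 2.06], [-3.01, 3.01]. Speed limits (rad/s): [2.39, 2.39, 3.01, 3.01, 3.14, 3.14, 3.14].

## Interface

Orientations are given as a rotation vector (axis times angle).
In Python, from workcell import r, imaging, order gives the robot as it stands.
- The arm moves only by the tool drive_tool, never from a script. Its argument "moves" is a list of rows, each an object with "claw": the closure in counts, from 0 (fully open) to 255 (shut); "offset": the shift along the world's x, y, z in mm, a list of three; "twist": the turn, a rotation vector about the world's x, y, z in rad, a list of three. In form: [{"claw": claw, "offset": [dx, dy, dz], "twist": [rx, ry, rz]}, ...]. A call has 1 to 10 rows; each row shifts and turns the commanded pose from where the row before left it; what a row does not reach is not made up. A row lasts 1/10 s, in which the tool goes at most 50 mm and 8.59 degrees, less where a joint would pass 70% of its speed; a pose out of reach is approached as far as the arm can. A call with a gripper value outside its range is refused whole. The fingers move at their own pace and stop on an object; the grip force is fixed at half the most. Time passes only in rows, so rows that do not move let the fingers close. It gives the time, the measured TCP pose, the force, the opening and the grip force at its end, in the units of the state.
- r.observe(): the state, without advancing time (a new reading comes with each control period).
- imaging.capture(name): name is "scene" or "top"; returns a dict with "image" (480x640x3 uint8, red, green, blue), "depth" (480x640 float32, mm along the optical axis (not along the pixel's ray), 0 where there is no reading), "intrinsics" (3x3 intrinsics, pixels), "pose" (4x4, takes a point from camera to world coordinates). Camera axes: x right, y up, looking along -z (the intrinsics and any distortion apply to the point x, -y, -z); pixel columns grow to the right and rows downward; lengths in mm; the calibration is good to about 2 mm. A picture is of the moment at which its call begins.
- order.hand_in(): hands the job in; it is judged then, once.
The state is a dict: "time": time; "joint_positions": joint angles; "dq": joint speeds; "joint_torque": joint torques, N m; "tool_pos": TCP position; "orientation": TCP orientation; "ft_force": force on the tool from outside, world axes, zero at the start; "torque": the same for the moment, N m; "gripper_width": finger opening in mm; "grasp_force": force on a finger pad.
Only numpy, scipy, OpenCV 4.12 (cv2) and the standard library are available. Lean on these libraries where they do the work, as an engineer would, in place of code of your own. Each camera call takes 0.05 s, during which the arm holds its last target. There are 200 camera calls.

## Task

The engraving job is finished. Raise the engraver's amber lid past the point where its folding stay locks and let it down so that it rests on the locked stay, then take every plate off the bed and stack them squarely, one on another, in the middle of the cork mat. With the pile made, lift the lid slightly off the lock, fold the knee of the stay (the orange knob is there to push) and shut the lid fully, leaving the other things on the bench where they are.

Things in the scene. Friction and masses are not known exactly. Their poses are not given: they have to be found in the camera images.
- engraver: compact white desktop laser engraver, fixed, 335 mm front to back (x) x 380 mm wide (y), no front wall; origin on the bench under its middle, 175 mm behind its front edge; x points from its front to its rear (away from the robot, apart from its yaw). Side walls at y = +-176 to +-190 mm, 85 mm high; rear housing from x = +75 mm, 120 mm high
- bed (a point): middle of the engraver's flat bed, on its surface, 40 mm above the bench, 60 mm ahead of the engraver's origin; axes as the engraver's. The bed reaches 115 mm from here to its open front edge; behind, a low gantry starts 108 mm back (18 to 38 mm above the bed) and a laser head 88 mm back (at y = +103 to +148 mm)
- lid (a joint): angle of the amber lid about its rear hinge, rad: 0 shut, grows as it is raised; the stay stops it at about 1.54 to 1.56; on the locked stay it rests at about 1.32. 0.95 kg, 220 mm deep, 365 mm wide, with a 25 mm skirt along its front. Left free it stays put above about 1.47; below that it sinks, damped (under 0.7 rad/s), until the locked stay catches it or, with the stay folded, until it is shut
- lid_bar (a point): middle of the lid's black handle bar: round, 12 mm thick, 150 mm long, parallel to the hinge, 42 mm ahead of the lid's front skirt; 264 mm from the hinge axis and 85 mm above the bench when shut. It can be pinched with the fingers pointing straight down at every lid angle: it turns between the pads
- lid_hinge (a point): middle of the lid's hinge axis, which runs along the engraver's y, 85 mm above the bench; the bar moves round it on a circle of 264 mm radius. Its axes are the engraver's
- stay_knee (a joint): knee angle of the folding steel stay on the engraver's right (-y) side, rad: 0 to 0.1 with the lid shut, 2.74 straight, 2.79 at its stop. Raising the lid to its limit pulls the knee straight; letting the lid down 0.2 rad then drops the lower arm's foot behind a stop pin: locked, the knee gives only 5 mm when pushed. With the lid lifted above about 1.42 rad the foot is free again
- knee_knob (a point): axis of the orange thumb knob at the knee (18 mm thick, 52 mm long, sticking out along the engraver's -y), 18 mm from its outer end and 56 mm outside the lid's edge; about 150 mm above the bench when locked. With the lid lifted, a push of 2 to 5 N down and to the rear folds the knee (first 20 mm back and 20 mm down); the lid then comes down with it
- mat: cork mat, fixed flat on the bench right of the engraver, 150 (x) x 130 (y) x 5 mm; origin at the centre of its underside. The pile is built in its middle
- plate0: finished engraved plywood plate, pale wood with a dark gear motif, 48 x 60 x 8 mm (short side along its x, long side along its y), about 32 g; origin at the centre of its underside. At the start flat on the engraver's bed, its short side front to back, other plates about 8 mm beyond its ends; some plates may be absent
- plate1: finished engraved plywood plate, pale wood with a dark gear motif, 48 x 60 x 8 mm (short side along its x, long side along its y), about 32 g; origin at the centre of its underside. At the start flat on the engraver's bed, its short side front to back, other plates about 8 mm beyond its ends; some plates may be absent
- plate2: finished engraved plywood plate, pale wood with a dark gear motif, 48 x 60 x 8 mm (short side along its x, long side along its y), about 32 g; origin at the centre of its underside. At the start flat on the engraver's bed, its short side front to back, other plates about 8 mm beyond its ends; some plates may be absent
- plate3: finished engraved plywood plate, pale wood with a dark gear motif, 48 x 60 x 8 mm (short side along its x, long side along its y), about 32 g; origin at the centre of its underside. At the start flat on the engraver's bed, its short side front to back, other plates about 8 mm beyond its ends; some plates may be absent
- plate4: finished engraved plywood plate, pale wood with a dark gear motif, 48 x 60 x 8 mm (short side along its x, long side along its y), about 32 g; origin at the centre of its underside. At the start flat on the engraver's bed, its short side front to back, other plates about 8 mm beyond its ends; some plates may be absent
- spool: bystander: spool of green filament lying flat, 160 mm across, 56 mm high; origin under its centre
- printed_part: bystander: black printed block with four bosses, 46 x 110 x 46 mm; origin under its centre
- cleaner: bystander: white bottle with a blue cap, 52 mm across, 130 mm high; origin under its centre
- scraper: bystander: scraper with an orange handle, lying flat
- brush: bystander: bench brush, lying flat
- caliper: bystander: digital caliper, 190 mm long, lying flat
Not all that is in view belongs to the job. There is more than one size of the mat; the one meant has the size given above.

How it is judged:
By the outcome, as a careful person would: the job done as asked, in the order asked, and still so for the second after the job is handed in, with the robot touching nothing.
Of plate0, plate1, plate2, plate3, plate4 only 3 to 5 are there at a start; the rules pass over those that are not, and their reading is None.
At some moment in a run one of plate0, plate1, plate2, plate3, plate4 may be knocked a few centimetres aside while the robot is not near it.
It also fails if it takes over 210 s, if anything falls off the work surface, if the arm or the gripper's body presses on something with over 40 N, if the wrist force passes 120 N, or if a joint passes its speed limit or range.

## Working session

There is one attempt and no reset: what is moved stays moved. The work goes in short steps, Python scripts to look and compute and a tool call to move; the robot and the scene stay as the last step left them, time stands still between calls to the robot, and variables do not carry over. Pictures are saved under pics/ and viewed, at most 15 in all, crops included, and the job is handed in when it is done.

Besides the shell and the picture viewer there is one more tool, called after "Emit:" as name(argument=value, ...), one argument or row to a line, values as JSON. drive_tool: Moves the arm, as the interface text tells. Its arguments: {"type":"object","properties":{"moves":{"type":"array"}},"required":["moves"]}

```bash
mkdir -p pics; ls; cat > h.py <<'E'
import numpy as np, cv2
from workcell import r, imaging, order
def cap(n,save=None):
    c=imaging.capture(n)
    if save: cv2.imwrite('pics/'+save, cv2.cvtColor(c['image'],cv2.COLOR_RGB2BGR))
    return c
def ray(c,u,v):
    K=c['intrinsics'];P=c['pose']
    d=np.array([(u-K[0,2])/K[0,0],-(v-K[1,2])/K[1,1],-1.])
    return P[:3,3],P[:3,:3]@d
def onz(c,u,v,z):
    o,d=ray(c,u,v); return o+d*(z-o[2])/d[2]
def dep(c,u,v):
    o,d=ray(c,u,v); return o+d*c['depth'][int(v),int(u)]
def cloud(c):
    K=c['intrinsics'];P=c['pose'];v,u=np.mgrid[:480,:640]
    d=np.stack([(u-K[0,2])/K[0,0],-(v-K[1,2])/K[1,1],-np.ones(u.shape)],-1)*c['depth'][...,None]
    return d@P[:3,:3].T+P[:3,3]
E
python3 - <<'E'
from h import *
for n in('scene','top'):
    c=cap(n,n+'0.png'); print(n,c['intrinsics'].round(1).tolist(),c['pose'].round(3).tolist())
s=r.observe(); print({k:np.round(v,3).tolist() for k,v in s.items()})
E
```

```text
pics
scene [[552.0, 0.0, 316.0], [0.0, 552.0, 239.7], [0.0, 0.0, 1.0]] [[0.879, -0.386, 0.279, 822.467], [0.476, 0.732, -0.488, -682.584], [-0.015, 0.562, 0.827, 1175.129], [0.0, 0.0, 0.0, 1.0]]
top [[433.3, 0.0, 321.8], [0.0, 433.3, 240.6], [0.0, 0.0, 1.0]] [[0.022, 0.995, -0.095, 362.408], [-1.0, 0.023, 0.004, -49.506], [0.006, 0.095, 0.995, 1068.617], [0.0, 0.0, 0.0, 1.0]]
{'time': 0.1, 'joint_positions': [-1.372, 0.384, 0.016, 1.371, -0.006, 1.388, -0.046], 'dq': [-0.001, -0.002, 0.0, -0.004, -0.001, 0.001, -0.0], 'joint_torque': [0.003, -62.913, 0.847, -37.275, 0.017, 0.01, 0.0], 'tool_pos': [161.583, 603.286, 241.363], 'orientation': [-0.41, -3.115, 0.003], 'ft_force': [0.061, -0.288, 0.251], 'torque': [-0.05, 0.069, 0.036], 'grasp_force': 0.0, 'gripper_width': 85.769}
```

View pics/scene0.png

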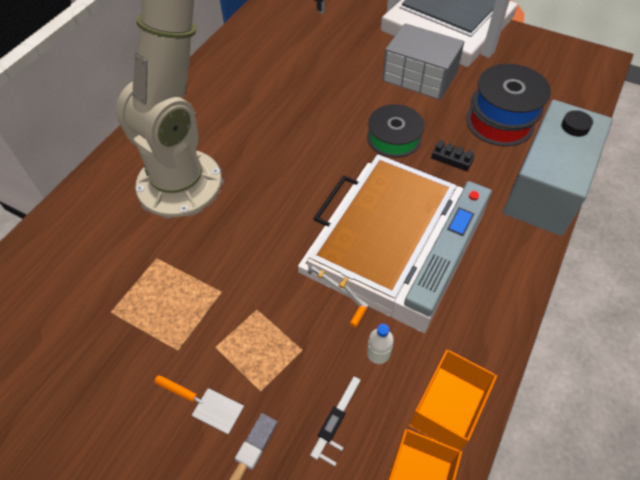

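View pics/top0.png

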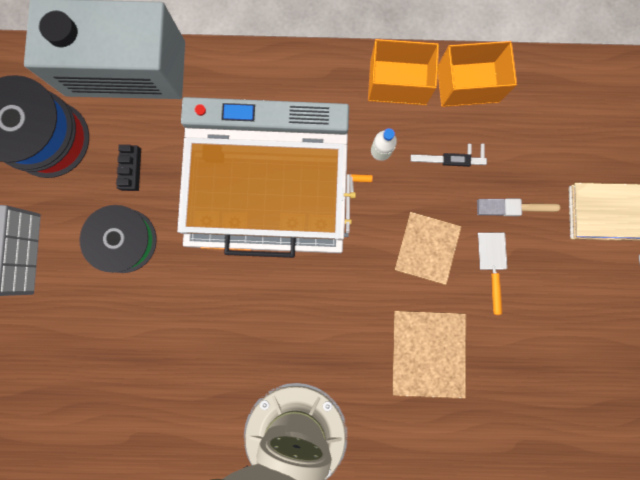

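The top view shows the engraver at about (265,175), with the lid's black bar at (260,247) and the orange knob at (361,178). Two cork mats could be taken for the target, (429,247) and (430,354). The other orange things are the scraper handle (496,293) and the bins (403,72) and (477,73). I'll measure next and choose the mat by its size.

```bash
python3 - <<'E'
from h import *
c=cap('top'); X=cloud(c); im=c['image']; hsv=cv2.cvtColor(im,cv2.COLOR_RGB2HSV)
# mats
m=cv2.inRange(hsv,(8,60,150),(25,170,255)); m=cv2.morphologyEx(m,cv2.MORPH_CLOSE,np.ones((5,5)));m=cv2.morphologyEx(m,cv2.MORPH_OPEN,np.ones((7,7)))
for k in cv2.findContours(m,0,2)[0]:
    if cv2.contourArea(k)>1500:
        p=np.array([onz(c,*q[0],5)[:2] for q in k],np.float32); print('mat?',k.mean((0,1)).round(),[np.round(t,1) for t in cv2.minAreaRect(p)])
# bar
d=(im.max(2)<50); m=np.zeros_like(d); m[225:265,215:305]=d[225:265,215:305]
v,u=np.nonzero(m); p=np.array([onz(c,a,b,85) for a,b in zip(u,v)],)[:,:2]
print('bar zs',np.percentile(X[m][:,2],[5,50,95]))
print('bar rect',[np.round(t,1) for t in cv2.minAreaRect(p.astype(np.float32))])
# amber lid
m=cv2.inRange(hsv,(8,150,90),(22,255,230)); m[:, :183]=0; m[:,345:]=0; m[:135]=0; m[240:]=0
k=max(cv2.findContours(cv2.morphologyEx(m,2,np.ones((5,5))),0,2)[0],key=cv2.contourArea)
p=np.array([onz(c,*q[0],88)[:2] for q in k],np.float32); R=cv2.minAreaRect(p);print('amber',[np.round(t,1) for t in R])
# knob
m=cv2.inRange(hsv,(8,200,180),(22,255,255)); m[:,:345]=0;m[:,380:]=0;m[:165]=0;m[:,]=m; m[190:]=0
print('knob',X[m>0].mean(0), np.ptp(X[m>0],0), X[m>0][:,2].max())
for uv in [(215,247),(320,247),(265,115),(115,240),(383,145),(190,240),(338,240)]: print(uv,dep(c,*uv).round())
for n,c2 in (('top',c),('scene',cap('scene'))):
    b=(265-105,90) if n=='top' else (290,140)
    w=c2['image'][b[1]:b[1]+180,b[0]:b[0]+230]; cv2.imwrite(f'pics/c_{n}.png',cv2.cvtColor(cv2.resize(w,None,fx=3,fy=3,interpolation=2),4))
E
python3 -c "
import cv2,numpy as np
a=cv2.imread('pics/c_top.png');b=cv2.imread('pics/c_scene.png')
cv2.imwrite('pics/c2.png',cv2.resize(np.vstack([a,b]),(384,600)) if 0 else cv2.resize(np.hstack([a,b]),(800,313)))"
```

```text
mat? [377. 283.] [array([ 261.2, -103.9]), array([462.7, 928.7]), np.float64(13.4)]
mat? [562. 224.] [array([ 531.9, -676.9]), array([336.7, 191.3]), np.float64(89.8)]
mat? [273.  64.] [array([916.7,  74.1]), array([ 59. , 410.8]), np.float64(1.4)]
bar zs [87.24772142 90.14217585 91.86818837]
bar rect [array([442.4,  86.2]), array([150.9,  34.3]), np.float64(87.8)]
amber [array([576.8,  86.3]), array([336.5, 191.5]), np.float64(88.9)]
knob [ 617.71297609 -148.63380167   31.01052629] [15.81438275 47.33608027 16.15064263] 38.023373903699394
(215, 247) [441. 202.  32.]
(320, 247) [446. -49.  39.]
(265, 115) [736.  82. 119.]
(115, 240) [450. 431.  56.]
(383, 145) [ 682. -190.   90.]
(190, 240) [455. 260.  42.]
(338, 240) [463. -92.  39.]
```

View pics/c2.png

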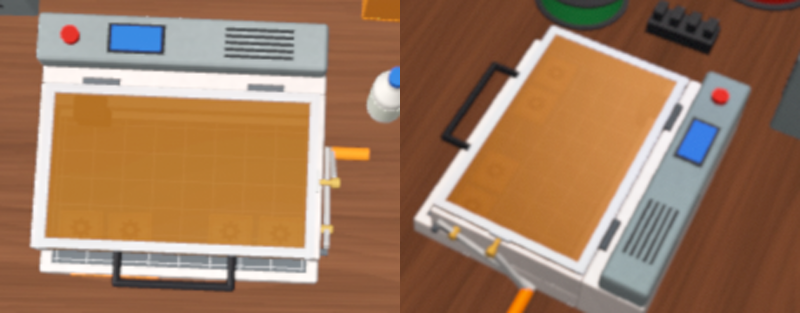

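Amber is the lid. Through it I can see four gears along the front of the bed, two at the left and two at the right, and the middle one looks absent. Mat (429,247) measures about 121x146 mm, so that is the one meant. The other is about 177x208 mm. One more refinement.

```bash
python3 - <<'E'
from h import *
c=cap('top'); X=cloud(c); im=c['image']; hsv=cv2.cvtColor(im,cv2.COLOR_RGB2HSV)
print(im[247,429],im[247,470],im[290,420])
w=im[200:296,385:470].astype(np.uint8); g=cv2.GaussianBlur(w,(5,5),0)[...,1]
t,m=cv2.threshold(g,0,255,cv2.THRESH_OTSU); m=cv2.morphologyEx(m,2,np.ones((5,5)))
k=max(cv2.findContours(m,0,1)[0],key=cv2.contourArea)
p=np.array([onz(c,q[0][0]+385,q[0][1]+200,5)[:2] for q in k],np.float32);R=cv2.minAreaRect(p);print('mat',R,cv2.boxPoints(R).round(1).tolist())
# bar ends by depth
m=(X[...,2]>75)&(X[...,2]<98)&(im.max(2)<70); m[:225]=0;m[265:]=0;m[:,:215]=0;m[:,305:]=0
q=X[m]; f=q[q[:,0]<q[:,0].min()+25]
R=cv2.minAreaRect(q[:,:2].astype(np.float32)); print('bar',R)
# bar axis: points per y bin -> mean x of the front cluster
for y in range(20,160,15):
    s=q[abs(q[:,1]-y)<8]; print(y,s[:,0].min().round(1),s[:,0].max().round(1),s[:,2].max().round(1)) if len(s) else 0
# rear housing top z~120
m=(abs(X[...,2]-120)<4); m[:, :150]=0; m[:,360:]=0; m[:90]=0;m[140:]=0
R=cv2.minAreaRect(X[m][:,:2].astype(np.float32)); print('housing',R,cv2.boxPoints(R).round(1).tolist())
E
```

```text
[226 182 137] [152  98  68] [155 100  69]
mat ((452.6779479980469, -314.8992614746094), (131.96243286132812, 151.11288452148438), 75.33067321777344) [[362.8999938964844, -359.6000061035156], [509.1000061035156, -397.8999938964844], [542.5, -270.20001220703125], [396.29998779296875, -231.89999389648438]]
bar ((440.92193603515625, 86.61151885986328), (156.52920532226562, 43.46949768066406), 88.7627182006836)
20 419.3 460.7 93.1
35 419.1 426.3 94.3
50 418.8 425.9 94.1
65 418.8 427.7 94.7
80 420.1 427.6 94.3
95 420.1 427.0 94.3
110 419.9 426.8 93.8
125 421.6 428.3 93.3
140 421.2 428.4 92.9
155 420.8 464.3 94.4
housing ((739.761474609375, 83.62940979003906), (377.9486389160156, 64.46954345703125), 88.95457458496094) [[704.0999755859375, -104.69999694824219], [768.5, -105.9000015258789], [775.4000244140625, 272.0], [711.0, 273.20001220703125]]
```

Emit:
drive_tool(
  moves=[
    {"claw":125,"offset":[26,-30,0],"twist":[0,0,-0.1328]},
    {"claw":125,"offset":[26,-30,0],"twist":[0,0,-0.1328]},
    {"claw":125,"offset":[26,-30,0],"twist":[0,0,-0.1328]},
    {"claw":125,"offset":[26,-30,0],"twist":[0,0,-0.1328]},
    {"claw":125,"offset":[26,-30,0],"twist":[0,0,-0.1328]},
    {"claw":125,"offset":[26,-30,0],"twist":[0,0,-0.1328]},
    {"claw":125,"offset":[26,-30,0],"twist":[0,0,-0.1328]},
    {"claw":125,"offset":[26,-30,0],"twist":[0,0,-0.1328]},
    {"claw":125,"offset":[26,-30,0],"twist":[0,0,-0.1328]},
    {"claw":125,"offset":[26,-30,0],"twist":[0,0,-0.1328]},
  ],
)

```text
time: 1.25
tool_pos: [422.5, 302.3, 242.4]
orientation: [-2.248, -2.194, -0.0]
ft_force: [-0.1, 0.1, 0.3]
gripper_width: 43.5
grasp_force: 0.0
```

Emit:
drive_tool(
  moves=[
    {"claw":125,"offset":[1,-36,-15],"twist":[0,0,0]},
    {"claw":125,"offset":[1,-36,-15],"twist":[0,0,0]},
    {"claw":125,"offset":[1,-36,-15],"twist":[0,0,0]},
    {"claw":125,"offset":[1,-36,-15],"twist":[0,0,0]},
    {"claw":125,"offset":[0,-36,-15],"twist":[0,0,0]},
    {"claw":125,"offset":[0,-36,-15],"twist":[0,0,0]},
    {"claw":125,"offset":[0,0,0],"twist":[0,0,0]},
    {"claw":125,"offset":[0,0,0],"twist":[0,0,0]},
  ],
)

```text
time: 2.05
tool_pos: [425.6, 87.1, 152.2]
orientation: [-2.244, -2.198, 0.0]
ft_force: [0.3, 0.5, -0.2]
gripper_width: 43.8
grasp_force: 0.0
```

```bash
python3 - <<'E'
from h import *
c=cap('top'); s=cap('scene','s1.png')
a=c['image'][90:300,170:400]; b=s['image'][60:310,230:500]
cv2.imwrite('pics/n1.png',cv2.cvtColor(np.hstack([cv2.resize(a,(400,365)),cv2.resize(b,(394,365))]),4))
print(r.observe()['tool_pos'],r.observe()['orientation'])
E
```

```text
[425.9713251   88.79707639 152.71025073] [2.24101443e+00 2.20166429e+00 1.41726043e-03]
```

View pics/n1.png

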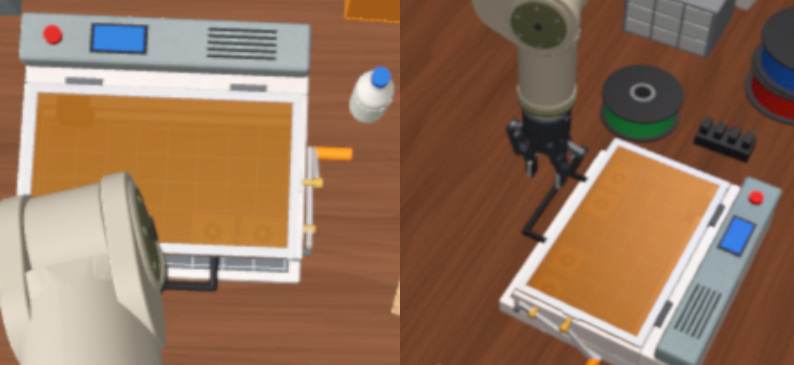

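The gripper, at about (540,160) in the right half, hangs above the bar, which runs from (580,165) to (530,230). The bar is free of obstacles, so I descend and pinch it.

Emit:
drive_tool(
  moves=[
    {"claw":125,"offset":[0,0,-15],"twist":[0,0,0]},
    {"claw":125,"offset":[0,0,-15],"twist":[0,0,0]},
    {"claw":125,"offset":[0,0,-15],"twist":[0,0,0]},
    {"claw":125,"offset":[0,0,-15],"twist":[0,0,0]},
    {"claw":125,"offset":[0,0,-15],"twist":[0,0,0]},
    {"claw":125,"offset":[0,0,0],"twist":[0,0,0]},
  ],
)

```text
time: 2.75
tool_pos: [424.7, 88.7, 76.1]
orientation: [-2.239, -2.202, 0.004]
ft_force: [0.0, 0.2, 0.5]
gripper_width: 43.6
grasp_force: 0.0
```

Emit:
drive_tool(
  moves=[
    {"claw":160,"offset":[0,0,0],"twist":[0,0,0]},
    {"claw":200,"offset":[0,0,0],"twist":[0,0,0]},
    {"claw":255,"offset":[0,0,0],"twist":[0,0,0]},
    {"claw":255,"offset":[0,0,0],"twist":[0,0,0]},
    {"claw":255,"offset":[0,0,0],"twist":[0,0,0]},
    {"claw":255,"offset":[0,0,0],"twist":[0,0,0]},
  ],
)

```text
time: 3.35
tool_pos: [426.4, 88.3, 78.3]
orientation: [2.242, 2.201, 0.003]
ft_force: [-0.6, 1.3, 6.2]
gripper_width: 10.1
grasp_force: 58.5
```

```bash
python3 -c "
from h import *
s=r.observe(); print(s['tool_pos'],s['orientation'],s['ft_force'],s['gripper_width'],s['grasp_force'])"
```

```text
[426.41730048  88.25740804  78.29271117] [2.24200632 2.20054634 0.00323708] [-0.57087203  1.32581856  6.22692965] 10.094988516078757 58.51132392883301
```

```bash
python3 - <<'E'
import numpy as np
t=np.arange(0,1.561,.078); x=264*(1-np.cos(t)); z=264*np.sin(t)
print(np.round(np.c_[np.diff(x),-.018*np.diff(x),np.diff(z)],1).tolist())
E
```

```text
[[0.8, -0.0, 20.6], [2.4, -0.0, 20.4], [4.0, -0.1, 20.2], [5.6, -0.1, 19.8], [7.1, -0.1, 19.3], [8.6, -0.2, 18.7], [10.0, -0.2, 18.0], [11.4, -0.2, 17.2], [12.7, -0.2, 16.2], [13.9, -0.3, 15.2], [15.0, -0.3, 14.1], [16.1, -0.3, 12.8], [17.0, -0.3, 11.6], [17.9, -0.3, 10.2], [18.6, -0.3, 8.8], [19.3, -0.3, 7.3], [19.8, -0.4, 5.8], [20.2, -0.4, 4.2], [20.4, -0.4, 2.6], [20.6, -0.4, 1.0]]
```

Emit:
drive_tool(
  moves=[
    {"claw":255,"offset":[0.8,0,20.6],"twist":[0,0,0]},
    {"claw":255,"offset":[2.4,0,20.4],"twist":[0,0,0]},
    {"claw":255,"offset":[4,-0.1,20.2],"twist":[0,0,0]},
    {"claw":255,"offset":[5.6,-0.1,19.8],"twist":[0,0,0]},
    {"claw":255,"offset":[7.1,-0.1,19.3],"twist":[0,0,0]},
    {"claw":255,"offset":[8.6,-0.2,18.7],"twist":[0,0,0]},
    {"claw":255,"offset":[10,-0.2,18],"twist":[0,0,0]},
    {"claw":255,"offset":[11.4,-0.2,17.2],"twist":[0,0,0]},
    {"claw":255,"offset":[12.7,-0.2,16.2],"twist":[0,0,0]},
    {"claw":255,"offset":[13.9,-0.3,15.2],"twist":[0,0,0]},
  ],
)

```text
time: 4.35
tool_pos: [497.0, 86.9, 261.9]
orientation: [-2.234, -2.195, 0.015]
ft_force: [-23.4, 0.0, 5.6]
gripper_width: 9.8
grasp_force: 59.0
```

Emit:
drive_tool(
  moves=[
    {"claw":255,"offset":[0,0,0],"twist":[0,0,0]},
    {"claw":255,"offset":[0,0,0],"twist":[0,0,0]},
  ],
)

```text
time: 4.55
tool_pos: [498.7, 86.9, 263.8]
orientation: [-2.236, -2.197, 0.007]
ft_force: [-24.7, -0.2, 17.6]
gripper_width: 9.8
grasp_force: 60.3
```

Emit:
drive_tool(
  moves=[
    {"claw":255,"offset":[15,-0.3,14],"twist":[0,0,0]},
    {"claw":255,"offset":[16,-0.3,12.8],"twist":[0,0,0]},
    {"claw":255,"offset":[17,-0.3,11.6],"twist":[0,0,0]},
    {"claw":255,"offset":[17.9,-0.3,10.2],"twist":[0,0,0]},
    {"claw":255,"offset":[18.6,-0.3,8.8],"twist":[0,0,0]},
    {"claw":255,"offset":[0,0,0],"twist":[0,0,0]},
    {"claw":255,"offset":[0,0,0],"twist":[0,0,0]},
  ],
)

```text
time: 5.25
tool_pos: [587.6, 85.2, 325.1]
orientation: [2.24, 2.2, 0.009]
ft_force: [-9.5, 0.3, 24.0]
gripper_width: 9.5
grasp_force: 64.9
```

Emit:
drive_tool(
  moves=[
    {"claw":255,"offset":[19.6,-0.4,10],"twist":[0,0,0]},
    {"claw":255,"offset":[20.3,-0.4,5.8],"twist":[0,0,0]},
    {"claw":255,"offset":[20.7,-0.4,4.2],"twist":[0,0,0]},
    {"claw":255,"offset":[10.5,-0.4,1.5],"twist":[0,0,0]},
    {"claw":255,"offset":[10.4,-0.4,1.1],"twist":[0,0,0]},
    {"claw":255,"offset":[0,0,0],"twist":[0,0,0]},
    {"claw":255,"offset":[0,0,0],"twist":[0,0,0]},
  ],
)

```text
time: 5.95
tool_pos: [668.8, 83.4, 345.0]
orientation: [2.24, 2.2, 0.005]
ft_force: [-1.0, 2.0, 7.8]
gripper_width: 10.0
grasp_force: 63.7
```

Emit:
drive_tool(
  moves=[
    {"claw":255,"offset":[5,0,0],"twist":[0,0,0]},
    {"claw":255,"offset":[5,0,0],"twist":[0,0,0]},
    {"claw":255,"offset":[0,0,0],"twist":[0,0,0]},
    {"claw":255,"offset":[0,0,0],"twist":[0,0,0]},
  ],
)

```text
time: 6.35
tool_pos: [678.5, 83.2, 345.6]
orientation: [2.24, 2.2, 0.005]
ft_force: [-1.6, 1.1, 11.0]
gripper_width: 9.8
grasp_force: 64.0
```

Emit:
drive_tool(
  moves=[
    {"claw":255,"offset":[4,0,0],"twist":[0,0,0]},
    {"claw":255,"offset":[0,0,0],"twist":[0,0,0]},
    {"claw":255,"offset":[0,0,0],"twist":[0,0,0]},
  ],
)

```text
time: 6.65
tool_pos: [682.1, 83.1, 345.7]
orientation: [2.241, 2.2, 0.004]
ft_force: [-3.6, 0.2, 10.6]
gripper_width: 9.8
grasp_force: 64.1
```

Emit:
drive_tool(
  moves=[
    {"claw":255,"offset":[2,0,0],"twist":[0,0,0]},
    {"claw":255,"offset":[2,0,0],"twist":[0,0,0]},
    {"claw":255,"offset":[0,0,0],"twist":[0,0,0]},
    {"claw":255,"offset":[0,0,0],"twist":[0,0,0]},
  ],
)

```text
time: 7.05
tool_pos: [685.2, 83.0, 345.8]
orientation: [-2.241, -2.201, -0.002]
ft_force: [-9.5, 0.9, 13.6]
gripper_width: 9.5
grasp_force: 64.3
```

Emit:
drive_tool(
  moves=[
    {"claw":255,"offset":[2,0,0],"twist":[0,0,0]},
    {"claw":255,"offset":[2,0,0],"twist":[0,0,0]},
    {"claw":255,"offset":[0,0,0],"twist":[0,0,0]},
    {"claw":255,"offset":[0,0,0],"twist":[0,0,0]},
  ],
)

```text
time: 7.45
tool_pos: [688.7, 82.8, 346.3]
orientation: [-2.241, -2.2, -0.002]
ft_force: [-13.1, 0.2, 15.6]
gripper_width: 9.7
grasp_force: 63.8
```

```bash
python3 - <<'E'
from h import *
c=cap('top'); s=cap('scene')
a=c['image'][80:300,150:400]; b=s['image'][0:310,230:500]
cv2.imwrite('pics/n2.png',cv2.cvtColor(np.hstack([cv2.resize(a,(420,370)),cv2.resize(b,(322,370))]),4))
E
```

```text
(no output)
```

View pics/n2.png

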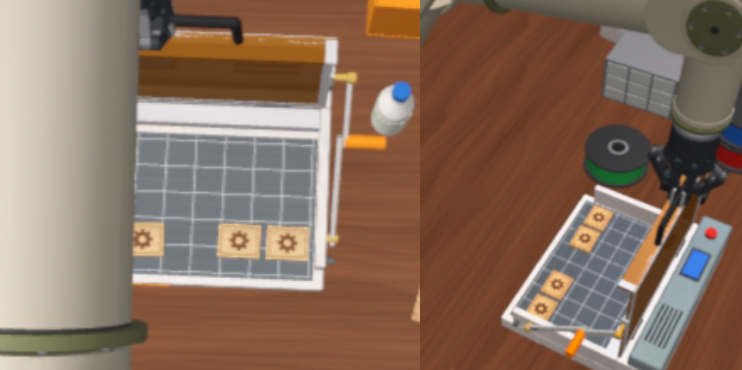

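The lid stands nearly upright with the bar in the gripper, and four plates are on the bed. In the left half, the visible ones are at (143,240), (238,240) and (287,242). The right half shows all four. The stay, with its knob at (362,142), is almost straight, so I push a bit more to the stop.

Emit:
drive_tool(
  moves=[
    {"claw":255,"offset":[2,0,-1],"twist":[0,0,0]},
    {"claw":255,"offset":[2,0,-1],"twist":[0,0,0]},
    {"claw":255,"offset":[0,0,-1],"twist":[0,0,0]},
    {"claw":255,"offset":[0,0,0],"twist":[0,0,0]},
  ],
)

```text
time: 7.95
tool_pos: [692.4, 82.7, 346.2]
orientation: [2.241, 2.201, 0.005]
ft_force: [-19.3, 0.8, 27.6]
gripper_width: 9.5
grasp_force: 65.2
```

Emit:
drive_tool(
  moves=[
    {"claw":255,"offset":[2,0,0],"twist":[0,0,0]},
    {"claw":255,"offset":[2,0,0],"twist":[0,0,0]},
    {"claw":255,"offset":[0,0,0],"twist":[0,0,0]},
    {"claw":255,"offset":[0,0,0],"twist":[0,0,0]},
  ],
)

```text
time: 8.35
tool_pos: [695.6, 82.7, 346.1]
orientation: [-2.241, -2.2, -0.003]
ft_force: [-25.1, -0.5, 29.1]
gripper_width: 9.4
grasp_force: 65.3
```

Emit:
drive_tool(
  moves=[
    {"claw":255,"offset":[-8,0.1,1.5],"twist":[0,0,0]},
    {"claw":255,"offset":[-12,0.2,1.5],"twist":[0,0,0]},
    {"claw":255,"offset":[-12,0.2,0],"twist":[0,0,0]},
    {"claw":255,"offset":[-12,0.2,-1.5],"twist":[0,0,0]},
    {"claw":255,"offset":[-10,0.2,-2],"twist":[0,0,0]},
    {"claw":255,"offset":[-6,0.2,-1.3],"twist":[0,0,0]},
    {"claw":255,"offset":[0,0,0],"twist":[0,0,0]},
    {"claw":255,"offset":[0,0,0],"twist":[0,0,0]},
  ],
)

```text
time: 9.15
tool_pos: [638.5, 83.8, 340.6]
orientation: [2.241, 2.199, 0.005]
ft_force: [-2.1, -0.2, 9.7]
gripper_width: 9.7
grasp_force: 64.2
```

Emit:
drive_tool(
  moves=[
    {"claw":255,"offset":[-5,0,-1],"twist":[0,0,0]},
    {"claw":255,"offset":[0,0,0],"twist":[0,0,0]},
    {"claw":255,"offset":[0,0,0],"twist":[0,0,0]},
  ],
)

```text
time: 9.45
tool_pos: [633.8, 83.9, 339.6]
orientation: [2.241, 2.199, 0.006]
ft_force: [-1.7, -0.3, 9.5]
gripper_width: 9.5
grasp_force: 64.1
```

Emit:
drive_tool(
  moves=[
    {"claw":255,"offset":[-5,0,-1.2],"twist":[0,0,0]},
    {"claw":255,"offset":[0,0,0],"twist":[0,0,0]},
    {"claw":255,"offset":[0,0,0],"twist":[0,0,0]},
  ],
)

```text
time: 9.75
tool_pos: [628.9, 84.1, 338.4]
orientation: [2.24, 2.199, 0.006]
ft_force: [-1.9, 0.6, 10.0]
gripper_width: 9.7
grasp_force: 64.1
```

Emit:
drive_tool(
  moves=[
    {"claw":255,"offset":[-5,0,-1.3],"twist":[0,0,0]},
    {"claw":255,"offset":[0,0,0],"twist":[0,0,0]},
    {"claw":255,"offset":[0,0,0],"twist":[0,0,0]},
  ],
)

```text
time: 10.05
tool_pos: [624.2, 84.1, 337.3]
orientation: [2.24, 2.199, 0.007]
ft_force: [-0.5, 0.5, 10.1]
gripper_width: 9.7
grasp_force: 64.1
```

Emit:
drive_tool(
  moves=[
    {"claw":255,"offset":[-4,0,-1],"twist":[0,0,0]},
    {"claw":255,"offset":[0,0,0],"twist":[0,0,0]},
    {"claw":255,"offset":[0,0,0],"twist":[0,0,0]},
  ],
)

```text
time: 10.35
tool_pos: [620.8, 84.1, 335.8]
orientation: [2.239, 2.198, 0.008]
ft_force: [5.7, 1.7, 7.4]
gripper_width: 9.8
grasp_force: 64.8
```

Emit:
drive_tool(
  moves=[
    {"claw":255,"offset":[-3,0,-1],"twist":[0,0,0]},
    {"claw":255,"offset":[0,0,0],"twist":[0,0,0]},
    {"claw":255,"offset":[0,0,0],"twist":[0,0,0]},
  ],
)

```text
time: 10.65
tool_pos: [618.7, 84.2, 335.3]
orientation: [2.238, 2.197, 0.011]
ft_force: [9.4, 1.4, 6.8]
gripper_width: 9.6
grasp_force: 64.9
```

Emit:
drive_tool(
  moves=[
    {"claw":255,"offset":[5,0,1.5],"twist":[0,0,0]},
    {"claw":125,"offset":[0,0,0],"twist":[0,0,0]},
    {"claw":125,"offset":[0,0,0],"twist":[0,0,0]},
    {"claw":125,"offset":[0,0,0],"twist":[0,0,0]},
    {"claw":125,"offset":[0,0,15],"twist":[0,0,0]},
    {"claw":125,"offset":[0,0,20],"twist":[0,0,0]},
    {"claw":125,"offset":[0,0,20],"twist":[0,0,0]},
    {"claw":125,"offset":[-20,-20,0],"twist":[0,0,0]},
    {"claw":0,"offset":[-30,-40,0],"twist":[0,0,0]},
    {"claw":0,"offset":[-30,-40,0],"twist":[0,0,0]},
  ],
)

```text
time: 11.65
tool_pos: [540.1, -16.7, 388.4]
orientation: [-2.24, -2.202, 0.002]
ft_force: [0.2, -0.7, 1.1]
gripper_width: 70.8
grasp_force: 0.0
```

Emit:
drive_tool(
  moves=[
    {"claw":0,"offset":[-15,-45,0],"twist":[0,0,0]},
    {"claw":0,"offset":[-15,-45,0],"twist":[0,0,0]},
    {"claw":0,"offset":[-15,-45,0],"twist":[0,0,0]},
    {"claw":0,"offset":[-10,-45,-10],"twist":[0,0,0]},
    {"claw":0,"offset":[0,-45,-10],"twist":[0,0,0]},
    {"claw":0,"offset":[0,-45,-10],"twist":[0,0,0]},
    {"claw":0,"offset":[0,-45,-10],"twist":[0,0,0]},
  ],
)

```text
time: 12.35
tool_pos: [485.9, -332.4, 348.7]
orientation: [-2.241, -2.201, -0.001]
ft_force: [1.2, 1.0, 0.1]
gripper_width: 85.4
grasp_force: 0.0
```

```bash
cat > plates.py <<'E'
from h import *
def plates(c,u0=150,u1=360,v0=130,v1=270,z=48):
    hsv=cv2.cvtColor(c['image'],cv2.COLOR_RGB2HSV)
    m=cv2.inRange(hsv,(10,50,170),(28,170,255)); k0=np.zeros_like(m);k0[v0:v1,u0:u1]=m[v0:v1,u0:u1]
    m=cv2.morphologyEx(k0,cv2.MORPH_CLOSE,np.ones((5,5))); out=[]
    for k in cv2.findContours(m,0,2)[0]:
        if cv2.contourArea(k)<120: continue
        p=np.array([onz(c,*q[0],z)[:2] for q in k],np.float32); out.append((cv2.boundingRect(k),cv2.minAreaRect(p)))
    return out
E
python3 - <<'E'
from plates import *
c=cap('top'); s=cap('scene')
for o in plates(c): print(o[0],[np.round(t,2) for t in o[1]])
X=cloud(c); h=cv2.cvtColor(c['image'],cv2.COLOR_RGB2HSV)
m=cv2.inRange(h,(8,200,180),(22,255,255))>0; m[:,:340]=0;m[:,390:]=0;m[:110]=0;m[240:]=0
print('knob',X[m].mean(0),X[m].min(0),X[m].max(0))
a=c['image'][80:300,150:400]; b=s['image'][60:330,270:500]
cv2.imwrite('pics/n3.png',cv2.cvtColor(np.hstack([cv2.resize(a,(430,378)),cv2.resize(b,(322,378))]),4))
E
```

```text
(279, 213, 55, 22) [array([500.21, -15.04]), array([128.38,  48.18]), np.float64(88.56)]
(194, 211, 54, 22) [array([500.54, 188.27]), array([128.15,  49.44]), np.float64(89.25)]
(184, 130, 166, 18) [array([709.74,  85.83]), array([397.88,  39.53]), np.float64(89.07)]
knob [ 587.67946318 -146.29244343  161.58077177] [ 362.40760861 -170.38856818  147.42792804] [ 598.41300562  -49.5062117  1068.61722502]
```

View pics/n3.png

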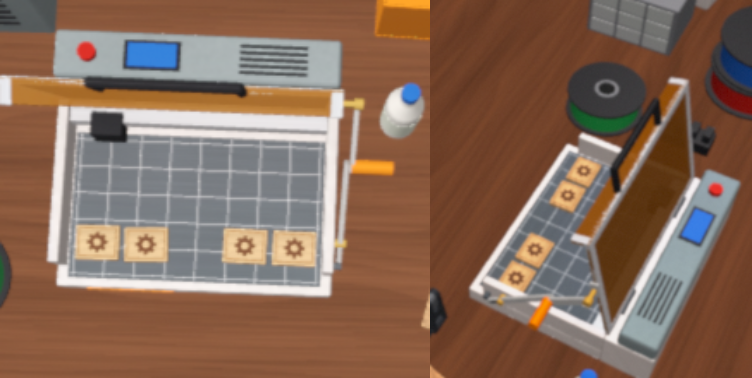

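The lid rests on the locked stay, with the knob at (372,168). The four plates in the left half are at (97,242), (146,244), (245,246) and (294,248). I take the rightmost first.

Emit:
drive_tool(
  moves=[
    {"claw":0,"offset":[1.7,35.4,-17],"twist":[0,0,0]},
    {"claw":0,"offset":[1.7,35.4,-17],"twist":[0,0,0]},
    {"claw":0,"offset":[1.7,35.4,-17],"twist":[0,0,0]},
    {"claw":0,"offset":[1.7,35.4,-17],"twist":[0,0,0]},
    {"claw":0,"offset":[1.7,35.4,-17],"twist":[0,0,0]},
    {"claw":0,"offset":[1.7,35.4,-17],"twist":[0,0,0]},
    {"claw":0,"offset":[1.7,35.4,-17],"twist":[0,0,0]},
    {"claw":0,"offset":[1.7,35.4,-17],"twist":[0,0,0]},
    {"claw":0,"offset":[0,0,-30],"twist":[0,0,0]},
    {"claw":0,"offset":[0,0,-30],"twist":[0,0,0]},
  ],
)

```text
time: 13.45
tool_pos: [499.8, -45.8, 152.3]
orientation: [-2.238, -2.204, -0.002]
ft_force: [0.0, -0.6, 0.2]
gripper_width: 85.3
grasp_force: 0.0
```

Emit:
drive_tool(
  moves=[
    {"claw":0,"offset":[0,0,-30],"twist":[0,0,0]},
    {"claw":0,"offset":[0,0,-30],"twist":[0,0,0]},
    {"claw":0,"offset":[0,0,-15],"twist":[0,0,0]},
    {"claw":0,"offset":[0,0,0],"twist":[0,0,0]},
    {"claw":0,"offset":[0,0,0],"twist":[0,0,0]},
  ],
)

```text
time: 13.95
tool_pos: [499.8, -47.8, 78.5]
orientation: [-2.242, -2.2, 0.0]
ft_force: [0.0, 0.0, 0.3]
gripper_width: 85.6
grasp_force: 0.0
```

```bash
python3 - <<'E'
from plates import *
c=cap('top'); s=cap('scene')
o=r.observe();print(o['tool_pos'],o['orientation'],o['ft_force'])
b=s['image'][170:330,290:450]
cv2.imwrite('pics/n4.png',cv2.cvtColor(cv2.resize(b,(560,560),interpolation=2),4))
E
```

```text
[500.60654417 -47.86084129  79.29587529] [2.2415011  2.19970621 0.00245692] [0.08841546 0.18498728 1.0219925 ]
```

View pics/n4.png

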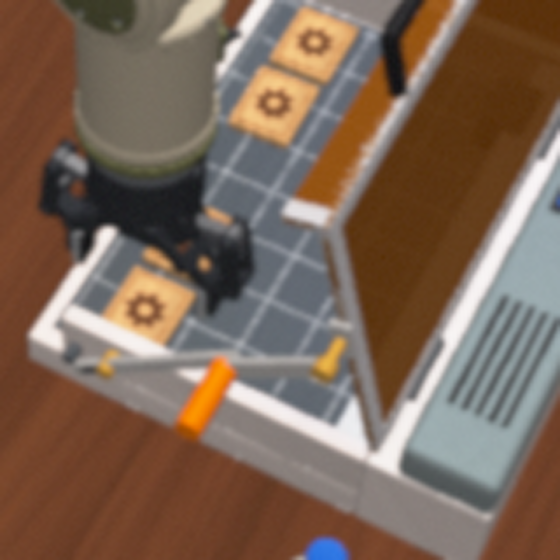

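The gripper is over the rightmost plate (148,310), and its fingertips at (75,255) and (245,305) straddle it once height parallax is allowed for. I descend and grasp.

Emit:
drive_tool(
  moves=[
    {"claw":0,"offset":[-1,-1,-14],"twist":[0,0,0]},
    {"claw":0,"offset":[0,0,-14],"twist":[0,0,0]},
    {"claw":0,"offset":[0,0,0],"twist":[0,0,0]},
    {"claw":255,"offset":[0,0,0],"twist":[0,0,0]},
    {"claw":255,"offset":[0,0,0],"twist":[0,0,0]},
    {"claw":255,"offset":[0,0,0],"twist":[0,0,0]},
    {"claw":255,"offset":[0,0,0],"twist":[0,0,0]},
    {"claw":255,"offset":[0,0,0],"twist":[0,0,0]},
  ],
)

```text
time: 14.85
tool_pos: [499.4, -49.0, 50.9]
orientation: [2.242, 2.2, 0.002]
ft_force: [-1.2, -0.9, 5.1]
gripper_width: 46.0
grasp_force: 61.3
```

Emit:
drive_tool(
  moves=[
    {"claw":255,"offset":[0,0,20],"twist":[0,0,0]},
    {"claw":255,"offset":[0,0,40],"twist":[0,0,0]},
    {"claw":255,"offset":[0,0,40],"twist":[0,0,0]},
    {"claw":255,"offset":[-5.7,0,40],"twist":[0,0,0]},
    {"claw":255,"offset":[-6,-33.2,0],"twist":[0,0,-0.0298]},
    {"claw":255,"offset":[-6,-33.2,0],"twist":[0,0,-0.0298]},
    {"claw":255,"offset":[-6,-33.2,0],"twist":[0,0,-0.0298]},
    {"claw":255,"offset":[-6,-33.2,0],"twist":[0,0,-0.0298]},
    {"claw":255,"offset":[-6,-33.2,0],"twist":[0,0,-0.0298]},
    {"claw":255,"offset":[-6,-33.2,0],"twist":[0,0,-0.0298]},
  ],
)

```text
time: 15.85
tool_pos: [456.8, -249.4, 190.5]
orientation: [2.431, 1.99, 0.001]
ft_force: [0.2, 0.1, -0.3]
gripper_width: 45.5
grasp_force: 61.7
```

Emit:
drive_tool(
  moves=[
    {"claw":255,"offset":[-5,-33.2,-20],"twist":[0,0,-0.0298]},
    {"claw":255,"offset":[0,-33.2,-30],"twist":[0,0,-0.0298]},
    {"claw":255,"offset":[0,0,-35],"twist":[0,0,0]},
    {"claw":255,"offset":[0,0,-35],"twist":[0,0,0]},
    {"claw":255,"offset":[0,0,-35],"twist":[0,0,0]},
    {"claw":255,"offset":[0,0,-10],"twist":[0,0,0]},
    {"claw":255,"offset":[0,0,0],"twist":[0,0,0]},
    {"claw":255,"offset":[0,0,0],"twist":[0,0,0]},
  ],
)

```text
time: 16.65
tool_pos: [452.9, -315.2, 26.7]
orientation: [2.487, 1.917, 0.001]
ft_force: [-0.1, -0.5, 0.2]
gripper_width: 45.7
grasp_force: 61.7
```

Emit:
drive_tool(
  moves=[
    {"claw":255,"offset":[0,0,-6],"twist":[0,0,0]},
    {"claw":255,"offset":[0,0,-4],"twist":[0,0,0]},
    {"claw":255,"offset":[0,0,0],"twist":[0,0,0]},
    {"claw":255,"offset":[0,0,0],"twist":[0,0,0]},
  ],
)

```text
time: 17.05
tool_pos: [453.1, -314.8, 16.0]
orientation: [2.486, 1.917, 0.002]
ft_force: [1.0, -0.1, 5.6]
gripper_width: 45.7
grasp_force: 62.3
```

Emit:
drive_tool(
  moves=[
    {"claw":125,"offset":[0,0,0],"twist":[0,0,0]},
    {"claw":80,"offset":[0,0,0],"twist":[0,0,0]},
    {"claw":0,"offset":[0,0,0],"twist":[0,0,0]},
    {"claw":0,"offset":[0,0,0],"twist":[0,0,0]},
    {"claw":0,"offset":[0,0,20],"twist":[0,0,0]},
    {"claw":0,"offset":[0,0,40],"twist":[0,0,0]},
    {"claw":0,"offset":[0,0,40],"twist":[0,0,0]},
    {"claw":0,"offset":[0,0,40],"twist":[0,0,0]},
    {"claw":0,"offset":[5,40,20],"twist":[0,0,0.03]},
    {"claw":0,"offset":[5,40,10],"twist":[0,0,0.03]},
  ],
)

```text
time: 18.05
tool_pos: [462.3, -235.5, 187.2]
orientation: [2.43, 1.987, 0.002]
ft_force: [-0.3, 0.9, 0.1]
gripper_width: 85.7
grasp_force: 0.0
```

```bash
python3 - <<'E'
from plates import *
c=cap('top','t5.png')
for o in plates(c)+plates(c,405,452,225,270,13): print(o[0],[np.round(t,2) for t in o[1]])
o=r.observe();print(o['tool_pos'],o['orientation'])
cv2.imwrite('pics/n5.png',cv2.cvtColor(cv2.resize(c['image'][130:300,150:480],(792,408),interpolation=2),4))
E
```

```text
(279, 213, 27, 21) [array([500.66,  18.46]), array([47.9 , 61.69]), np.float64(1.3)]
(194, 211, 54, 22) [array([500.45, 187.96]), array([127.58,  49.76]), np.float64(89.17)]
(172, 130, 188, 18) [array([706.09,  88.05]), array([ 41.79, 451.83]), np.float64(0.96)]
[ 465.03373257 -227.0860804   187.05761233] [-2.42020244 -2.00212682 -0.0059135 ]
```

View pics/n5.png

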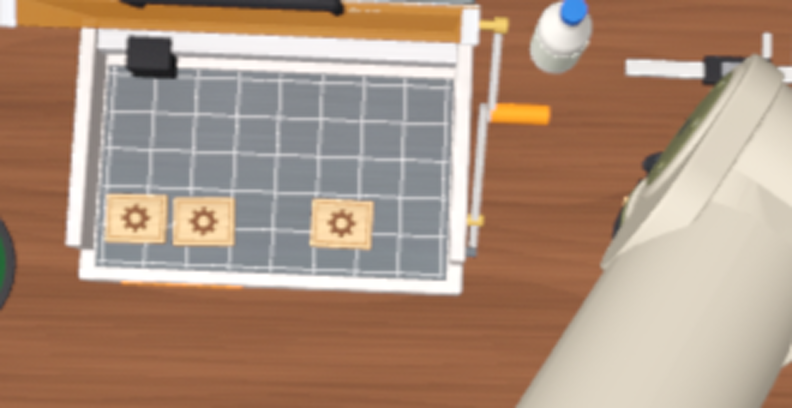

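Emit:
drive_tool(
  moves=[
    {"claw":0,"offset":[5.4,36.2,0],"twist":[0,0,0.0254]},
    {"claw":0,"offset":[5.4,36.2,0],"twist":[0,0,0.0254]},
    {"claw":0,"offset":[5.4,36.2,0],"twist":[0,0,0.0254]},
    {"claw":0,"offset":[5.4,36.2,0],"twist":[0,0,0.0254]},
    {"claw":0,"offset":[5.4,36.2,0],"twist":[0,0,0.0254]},
    {"claw":0,"offset":[5.4,36.2,-15],"twist":[0,0,0.0254]},
    {"claw":0,"offset":[5.2,36.2,-25],"twist":[0,0,0.0254]},
    {"claw":0,"offset":[0,0,-35],"twist":[0,0,0]},
    {"claw":0,"offset":[0,0,-30],"twist":[0,0,0]},
    {"claw":0,"offset":[0,0,0],"twist":[0,0,0]},
  ],
)

```text
time: 19.1
tool_pos: [496.5, 18.9, 76.5]
orientation: [-2.24, -2.198, 0.01]
ft_force: [-1.2, 0.1, -0.3]
gripper_width: 85.4
grasp_force: 0.0
```

```bash
python3 - <<'E'
from plates import *
c=cap('top','t6.png'); s=cap('scene','s6.png')
for o in plates(c,405,460,215,280,13): print(o[0],[np.round(t,2) for t in o[1]])
im=c['image'][200:296,385:470]
b=s['image'][290:400,200:320]
cv2.imwrite('pics/n6.png',cv2.cvtColor(np.hstack([cv2.resize(im,(400,450),interpolation=2),cv2.resize(b,(390,450))]),4))
o=r.observe();print(o['tool_pos'],o['orientation'])
E
```

```text
(405, 215, 55, 65) [array([ 451.93, -313.17]), array([131.72, 150.69]), np.float64(75.3)]
[499.52978598  18.33091722  80.38544959] [-2.24383078e+00 -2.19850049e+00  2.07318031e-03]
```

View pics/n6.png

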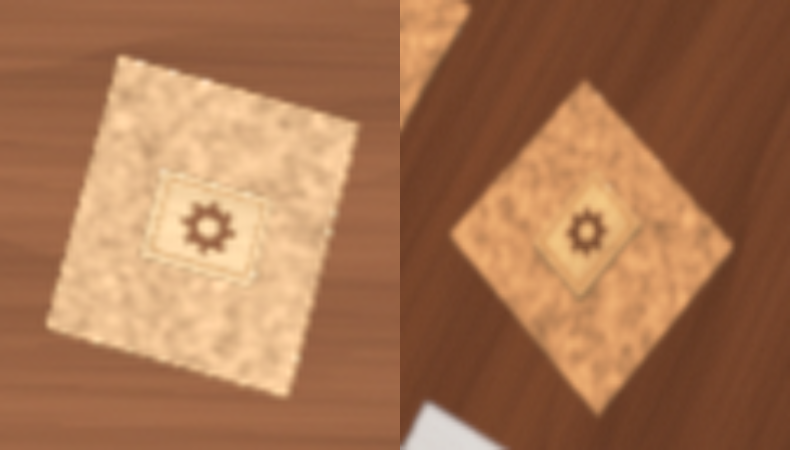

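The first plate is centred and square on the mat: its gear is at (207,228) on a mat centred near (205,227). Now plate B.

Emit:
drive_tool(
  moves=[
    {"claw":0,"offset":[0,0,-15],"twist":[0,0,0]},
    {"claw":0,"offset":[0,0,-14.7],"twist":[0,0,0]},
    {"claw":0,"offset":[0,0,0],"twist":[0,0,0]},
    {"claw":255,"offset":[0,0,0],"twist":[0,0,0]},
    {"claw":255,"offset":[0,0,0],"twist":[0,0,0]},
    {"claw":255,"offset":[0,0,0],"twist":[0,0,0]},
    {"claw":255,"offset":[0,0,0],"twist":[0,0,0]},
    {"claw":255,"offset":[0,0,0],"twist":[0,0,0]},
  ],
)

```text
time: 20.0
tool_pos: [500.4, 18.9, 51.7]
orientation: [2.243, 2.199, 0.003]
ft_force: [-3.5, -0.4, 8.4]
gripper_width: 45.7
grasp_force: 60.3
```

Emit:
drive_tool(
  moves=[
    {"claw":255,"offset":[0,0,20],"twist":[0,0,0]},
    {"claw":255,"offset":[0,0,40],"twist":[0,0,0]},
    {"claw":255,"offset":[0,0,40],"twist":[0,0,0]},
    {"claw":255,"offset":[-5,0,40],"twist":[0,0,0]},
    {"claw":255,"offset":[-5,-37,0],"twist":[0,0,-0.0265]},
    {"claw":255,"offset":[-5,-37,0],"twist":[0,0,-0.0265]},
    {"claw":255,"offset":[-5,-37,0],"twist":[0,0,-0.0265]},
    {"claw":255,"offset":[-5,-37,0],"twist":[0,0,-0.0265]},
    {"claw":255,"offset":[-5,-37,0],"twist":[0,0,-0.0265]},
    {"claw":255,"offset":[-5,-37,0],"twist":[0,0,-0.0265]},
  ],
)

```text
time: 21.0
tool_pos: [464.4, -204.5, 191.0]
orientation: [2.411, 2.013, 0.002]
ft_force: [1.3, -0.6, -1.0]
gripper_width: 45.8
grasp_force: 62.0
```

Emit:
drive_tool(
  moves=[
    {"claw":255,"offset":[-5,-37,-10],"twist":[0,0,-0.0265]},
    {"claw":255,"offset":[-5,-37,-20],"twist":[0,0,-0.0265]},
    {"claw":255,"offset":[-3,-37,-30],"twist":[0,0,-0.026]},
    {"claw":255,"offset":[0,0,-35],"twist":[0,0,0]},
    {"claw":255,"offset":[0,0,-35],"twist":[0,0,0]},
    {"claw":255,"offset":[0,0,-20],"twist":[0,0,0]},
    {"claw":255,"offset":[0,0,0],"twist":[0,0,0]},
    {"claw":255,"offset":[0,0,0],"twist":[0,0,0]},
    {"claw":255,"offset":[0,0,0],"twist":[0,0,0]},
  ],
)

```text
time: 21.9
tool_pos: [452.7, -314.8, 42.1]
orientation: [2.486, 1.916, 0.002]
ft_force: [-0.3, 1.2, -1.0]
gripper_width: 45.6
grasp_force: 61.9
```

Emit:
drive_tool(
  moves=[
    {"claw":255,"offset":[0.3,0,-8],"twist":[0,0,0]},
    {"claw":255,"offset":[0,0,-6],"twist":[0,0,0]},
    {"claw":255,"offset":[0,0,-3],"twist":[0,0,0]},
    {"claw":255,"offset":[0,0,0],"twist":[0,0,0]},
    {"claw":255,"offset":[0,0,0],"twist":[0,0,0]},
  ],
)

```text
time: 22.4
tool_pos: [452.4, -313.8, 24.6]
orientation: [-2.488, -1.918, -0.003]
ft_force: [-4.9, 5.3, 18.4]
gripper_width: 45.5
grasp_force: 64.0
```

Emit:
drive_tool(
  moves=[
    {"claw":125,"offset":[0,0,0],"twist":[0,0,0]},
    {"claw":80,"offset":[0,0,0],"twist":[0,0,0]},
    {"claw":0,"offset":[0,0,0],"twist":[0,0,0]},
    {"claw":0,"offset":[0,0,0],"twist":[0,0,0]},
    {"claw":0,"offset":[0,0,20],"twist":[0,0,0]},
    {"claw":0,"offset":[0,0,40],"twist":[0,0,0]},
    {"claw":0,"offset":[0,0,40],"twist":[0,0,0]},
    {"claw":0,"offset":[0,0,40],"twist":[0,0,0]},
    {"claw":0,"offset":[5,40,20],"twist":[0,0,0.03]},
    {"claw":0,"offset":[5,40,0],"twist":[0,0,0.03]},
  ],
)

```text
time: 23.4
tool_pos: [462.9, -235.7, 186.4]
orientation: [2.429, 1.985, 0.004]
ft_force: [1.1, 0.2, 0.2]
gripper_width: 85.5
grasp_force: 0.0
```

Emit:
drive_tool(
  moves=[
    {"claw":0,"offset":[5,40,0],"twist":[0,0,0.03]},
    {"claw":0,"offset":[5,40,0],"twist":[0,0,0.03]},
    {"claw":0,"offset":[0,0,0],"twist":[0,0,0]},
    {"claw":0,"offset":[0,0,0],"twist":[0,0,0]},
  ],
)

```text
time: 23.8
tool_pos: [472.2, -152.9, 183.2]
orientation: [-2.366, -2.067, -0.0]
ft_force: [-0.3, -0.4, 0.2]
gripper_width: 85.5
grasp_force: 0.0
```

```bash
cat > look.py <<'E'
from plates import *
import sys
z=float(sys.argv[1]); c=cap('top',sys.argv[2]+'t.png'); s=cap('scene',sys.argv[2]+'s.png')
for o in plates(c): print(o[0],[np.round(t,2) for t in o[1]])
# pile: gear centre (dark) in the middle of the mat, both views
for n,C in(('top',c),('scene',s)):
    K=C['intrinsics'];P=C['pose'];q=P[:3,:3].T@(np.array([452.7,-314.9,z])-P[:3,3]);u,v=K[0,2]+K[0,0]*q[0]/-q[2],K[1,2]-K[1,1]*q[1]/-q[2]
    u,v=int(u),int(v); w=C['image'][v-9:v+10,u-9:u+10].astype(float); d=np.clip(130-w[...,1],0,None)
    if d.sum()>0:
        b=(d*np.mgrid[:19,:19]).sum((1,2))/d.sum(); print(n,'gear',onz(C,u-9+b[1],v-9+b[0],z).round(1))
o=r.observe();print(o['tool_pos'],o['orientation'])
E
python3 look.py 21 p2
```

```text
(194, 211, 54, 22) [array([500.54, 187.96]), array([127.58,  49.59]), np.float64(89.17)]
(179, 130, 171, 18) [array([706.02,  91.73]), array([ 41.8 , 410.73]), np.float64(0.96)]
scene gear [ 452.3 -313.6   21. ]
[ 471.72660862 -155.20111231  183.38859546] [ 2.37031380e+00  2.06142348e+00 -4.99715654e-04]
```

Emit:
drive_tool(
  moves=[
    {"claw":0,"offset":[3.4,38.6,0],"twist":[0,0,0.0148]},
    {"claw":0,"offset":[3.4,38.6,0],"twist":[0,0,0.0148]},
    {"claw":0,"offset":[3.4,38.6,0],"twist":[0,0,0.0148]},
    {"claw":0,"offset":[3.4,38.6,0],"twist":[0,0,0.0148]},
    {"claw":0,"offset":[3.4,38.6,-10],"twist":[0,0,0.0148]},
    {"claw":0,"offset":[3.4,38.6,-10],"twist":[0,0,0.0148]},
    {"claw":0,"offset":[3.4,38.6,-20],"twist":[0,0,0.0148]},
    {"claw":0,"offset":[3.4,38.6,-25],"twist":[0,0,0.0148]},
    {"claw":0,"offset":[0,0,-35],"twist":[0,0,0]},
    {"claw":0,"offset":[0,0,0],"twist":[0,0,0]},
  ],
)

```text
time: 24.9
tool_pos: [496.7, 153.1, 79.3]
orientation: [-2.242, -2.199, 0.013]
ft_force: [-0.5, -1.1, -0.5]
gripper_width: 85.2
grasp_force: 0.0
```

Emit:
drive_tool(
  moves=[
    {"claw":0,"offset":[0,0,0],"twist":[0,0,0]},
    {"claw":0,"offset":[0,0,0],"twist":[0,0,0]},
  ],
)

```text
time: 25.1
tool_pos: [500.7, 152.9, 85.2]
orientation: [2.246, 2.195, 0.003]
ft_force: [0.1, 0.7, 0.8]
gripper_width: 85.7
grasp_force: 0.0
```

```bash
python3 look.py 21 p3
```

```text
(234, 212, 14, 21) [array([500.26, 140.41]), array([47.89, 30.9 ]), np.float64(1.32)]
(179, 130, 171, 18) [array([706.02,  91.73]), array([ 41.8 , 410.73]), np.float64(0.96)]
top gear [ 450.5 -314.    21. ]
scene gear [ 452.  -313.6   21. ]
[500.58662256 153.75031988  85.21254936] [2.24466527 2.19681851 0.00442572]
```

Emit:
drive_tool(
  moves=[
    {"claw":0,"offset":[0,0.3,-17],"twist":[0,0,0]},
    {"claw":0,"offset":[0,0,-16.6],"twist":[0,0,0]},
    {"claw":0,"offset":[0,0,0],"twist":[0,0,0]},
    {"claw":255,"offset":[0,0,0],"twist":[0,0,0]},
    {"claw":255,"offset":[0,0,0],"twist":[0,0,0]},
    {"claw":255,"offset":[0,0,0],"twist":[0,0,0]},
    {"claw":255,"offset":[0,0,0],"twist":[0,0,0]},
    {"claw":255,"offset":[0,0,0],"twist":[0,0,0]},
  ],
)

```text
time: 26.0
tool_pos: [500.2, 155.2, 51.4]
orientation: [2.243, 2.2, 0.004]
ft_force: [-2.5, -1.5, 9.3]
gripper_width: 46.1
grasp_force: 60.4
```

Emit:
drive_tool(
  moves=[
    {"claw":255,"offset":[0,0,20],"twist":[0,0,0]},
    {"claw":255,"offset":[0,0,40],"twist":[0,0,0]},
    {"claw":255,"offset":[0,0,40],"twist":[0,0,0]},
    {"claw":255,"offset":[-5,0,40],"twist":[0,0,0]},
    {"claw":255,"offset":[-5,-40,0],"twist":[0,0,-0.02]},
    {"claw":255,"offset":[-5,-40,0],"twist":[0,0,-0.02]},
    {"claw":255,"offset":[-5,-40,0],"twist":[0,0,-0.02]},
    {"claw":255,"offset":[-5,-40,0],"twist":[0,0,-0.02]},
    {"claw":255,"offset":[-5,-40,0],"twist":[0,0,-0.02]},
    {"claw":255,"offset":[-5,-40,0],"twist":[0,0,-0.02]},
  ],
)

```text
time: 27.0
tool_pos: [463.9, -86.6, 190.5]
orientation: [2.371, 2.061, 0.003]
ft_force: [0.4, 0.4, -1.0]
gripper_width: 45.6
grasp_force: 62.1
```

Emit:
drive_tool(
  moves=[
    {"claw":255,"offset":[-5,-40,0],"twist":[0,0,-0.02]},
    {"claw":255,"offset":[-5,-40,0],"twist":[0,0,-0.02]},
    {"claw":255,"offset":[-3,-40,0],"twist":[0,0,-0.02]},
    {"claw":255,"offset":[0,-40,-10],"twist":[0,0,-0.02]},
    {"claw":255,"offset":[0,-40,-20],"twist":[0,0,-0.02]},
    {"claw":255,"offset":[0,-28.5,-30],"twist":[0,0,-0.018]},
    {"claw":255,"offset":[0,0,-35],"twist":[0,0,0]},
    {"claw":255,"offset":[0,0,-35],"twist":[0,0,0]},
    {"claw":255,"offset":[0,0,0],"twist":[0,0,0]},
    {"claw":255,"offset":[0,0,0],"twist":[0,0,0]},
  ],
)

```text
time: 28.0
tool_pos: [451.2, -313.7, 60.6]
orientation: [-2.488, -1.918, 0.001]
ft_force: [-0.1, 0.2, 0.4]
gripper_width: 45.8
grasp_force: 62.0
```

```bash
python3 -c "
from h import *
o=r.observe();print(o['tool_pos'],o['orientation'],o['ft_force'])"
```

```text
[ 451.18974413 -313.69157064   60.63424247] [-2.48781561e+00 -1.91791831e+00  6.86574289e-04] [-0.11168916  0.21711073  0.42504906]
```

Emit:
drive_tool(
  moves=[
    {"claw":255,"offset":[1.4,0.2,-12],"twist":[0,0,0]},
    {"claw":255,"offset":[0,0,-10],"twist":[0,0,0]},
    {"claw":255,"offset":[0,0,-3],"twist":[0,0,0]},
    {"claw":255,"offset":[0,0,-1],"twist":[0,0,0]},
    {"claw":255,"offset":[0,0,0],"twist":[0,0,0]},
  ],
)

```text
time: 28.5
tool_pos: [452.6, -313.3, 33.9]
orientation: [2.488, 1.918, 0.0]
ft_force: [-0.9, 0.1, 0.3]
gripper_width: 45.6
grasp_force: 62.0
```

Emit:
drive_tool(
  moves=[
    {"claw":255,"offset":[0,0,-0.6],"twist":[0,0,0]},
    {"claw":255,"offset":[0,0,0],"twist":[0,0,0]},
    {"claw":255,"offset":[0,0,0],"twist":[0,0,0]},
  ],
)

```text
time: 28.8
tool_pos: [452.7, -313.4, 33.4]
orientation: [2.488, 1.918, 0.0]
ft_force: [0.0, 0.6, -0.8]
gripper_width: 45.4
grasp_force: 62.0
```

Emit:
drive_tool(
  moves=[
    {"claw":125,"offset":[0,0,0],"twist":[0,0,0]},
    {"claw":80,"offset":[0,0,0],"twist":[0,0,0]},
    {"claw":0,"offset":[0,0,0],"twist":[0,0,0]},
    {"claw":0,"offset":[0,0,0],"twist":[0,0,0]},
    {"claw":0,"offset":[0,0,20],"twist":[0,0,0]},
    {"claw":0,"offset":[0,0,40],"twist":[0,0,0]},
    {"claw":0,"offset":[0,0,40],"twist":[0,0,0]},
    {"claw":0,"offset":[0,0,40],"twist":[0,0,0]},
    {"claw":0,"offset":[5,40,20],"twist":[0,0,0.03]},
    {"claw":0,"offset":[5,40,0],"twist":[0,0,0.03]},
  ],
)

```text
time: 29.8
tool_pos: [463.4, -235.0, 196.4]
orientation: [2.429, 1.985, 0.004]
ft_force: [-0.2, 0.7, 0.2]
gripper_width: 85.0
grasp_force: 0.0
```

Emit:
drive_tool(
  moves=[
    {"claw":0,"offset":[5,40,0],"twist":[0,0,0.03]},
    {"claw":0,"offset":[5,40,0],"twist":[0,0,0.03]},
    {"claw":0,"offset":[0,0,0],"twist":[0,0,0]},
    {"claw":0,"offset":[0,0,0],"twist":[0,0,0]},
  ],
)

```text
time: 30.2
tool_pos: [472.9, -152.1, 193.2]
orientation: [-2.365, -2.067, -0.001]
ft_force: [0.1, -1.2, -0.2]
gripper_width: 85.5
grasp_force: 0.0
```

```bash
python3 look.py 29 p4
```

```text
(194, 211, 26, 21) [array([500.8 , 221.57]), array([47.89, 60.03]), np.float64(1.32)]
(179, 130, 171, 18) [array([706.02,  91.73]), array([ 41.8 , 410.73]), np.float64(0.96)]
scene gear [ 453.  -312.3   29. ]
[ 472.35176706 -154.4352968   193.33378409] [ 2.36990523e+00  2.06177058e+00 -3.28112975e-05]
```

Emit:
drive_tool(
  moves=[
    {"claw":0,"offset":[3.2,41.7,0],"twist":[0,0,0.0131]},
    {"claw":0,"offset":[3.2,41.7,0],"twist":[0,0,0.0131]},
    {"claw":0,"offset":[3.2,41.7,0],"twist":[0,0,0.0131]},
    {"claw":0,"offset":[3.2,41.7,0],"twist":[0,0,0.0131]},
    {"claw":0,"offset":[3.2,41.7,-10],"twist":[0,0,0.0131]},
    {"claw":0,"offset":[3.2,41.7,-10],"twist":[0,0,0.0131]},
    {"claw":0,"offset":[3.2,41.7,-15],"twist":[0,0,0.0131]},
    {"claw":0,"offset":[3,41.7,-20],"twist":[0,0,0.0131]},
    {"claw":0,"offset":[3,41.7,-25],"twist":[0,0,0.0131]},
    {"claw":0,"offset":[0,0,-30],"twist":[0,0,0]},
  ],
)

```text
time: 31.3
tool_pos: [501.6, 227.9, 82.2]
orientation: [-2.235, -2.207, -0.004]
ft_force: [0.2, 0.2, -0.2]
gripper_width: 85.2
grasp_force: 0.0
```

Emit:
drive_tool(
  moves=[
    {"claw":0,"offset":[0,0,0],"twist":[0,0,0]},
    {"claw":0,"offset":[0,0,0],"twist":[0,0,0]},
    {"claw":0,"offset":[0,0,0],"twist":[0,0,0]},
    {"claw":0,"offset":[0,0,0],"twist":[0,0,0]},
  ],
)

```text
time: 31.7
tool_pos: [502.4, 221.0, 85.0]
orientation: [2.245, 2.197, 0.004]
ft_force: [0.1, 0.9, 0.3]
gripper_width: 85.7
grasp_force: 0.0
```

```bash
python3 look.py 29 p5; python3 -c "
import cv2,numpy as np
a=cv2.imread('pics/p5t.png')[200:296,385:470];b=cv2.imread('pics/p5s.png')
c=b[290:400,200:320];d=b[150:330,290:470]
cv2.imwrite('pics/n7.png',np.hstack([cv2.resize(a,(250,300),interpolation=2),cv2.resize(c,(270,300),interpolation=2),cv2.resize(d,(280,300))]))"
```

```text
(201, 211, 19, 21) [array([500.99, 212.98]), array([47.89, 42.75]), np.float64(1.32)]
(179, 130, 171, 18) [array([706.02,  91.73]), array([ 41.8 , 410.73]), np.float64(0.96)]
top gear [ 450.9 -313.    29. ]
scene gear [ 452.9 -312.3   29. ]
[501.82731844 221.62771462  84.49363272] [2.24410655 2.19847881 0.00346711]
```

View pics/n7.png

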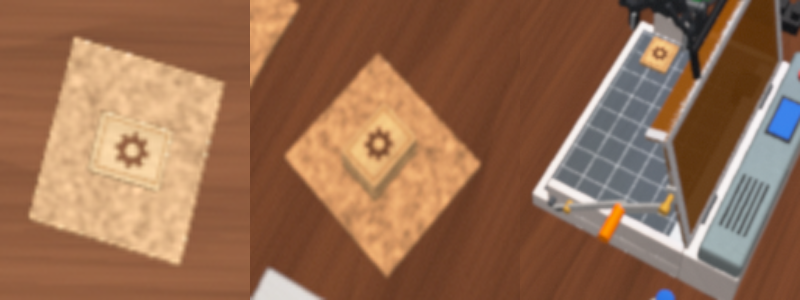

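The pile of three sits square in the middle of the mat, with gears at (131,150) and (378,145). The last plate is on the bed at (658,53), under the gripper. I grasp it.

Emit:
drive_tool(
  moves=[
    {"claw":0,"offset":[-0.8,0,-17],"twist":[0,0,0]},
    {"claw":0,"offset":[0,0,-16.3],"twist":[0,0,0]},
    {"claw":0,"offset":[0,0,0],"twist":[0,0,0]},
    {"claw":255,"offset":[0,0,0],"twist":[0,0,0]},
    {"claw":255,"offset":[0,0,0],"twist":[0,0,0]},
    {"claw":255,"offset":[0,0,0],"twist":[0,0,0]},
    {"claw":255,"offset":[0,0,0],"twist":[0,0,0]},
    {"claw":255,"offset":[0,0,0],"twist":[0,0,0]},
  ],
)

```text
time: 32.6
tool_pos: [501.1, 222.3, 51.5]
orientation: [2.243, 2.2, 0.004]
ft_force: [-1.2, -1.2, 7.7]
gripper_width: 46.0
grasp_force: 60.8
```

Emit:
drive_tool(
  moves=[
    {"claw":255,"offset":[0,0,20],"twist":[0,0,0]},
    {"claw":255,"offset":[0,0,40],"twist":[0,0,0]},
    {"claw":255,"offset":[0,0,40],"twist":[0,0,0]},
    {"claw":255,"offset":[-5,0,40],"twist":[0,0,0]},
    {"claw":255,"offset":[-5,-41,0],"twist":[0,0,-0.02]},
    {"claw":255,"offset":[-5,-41,0],"twist":[0,0,-0.02]},
    {"claw":255,"offset":[-5,-41,0],"twist":[0,0,-0.02]},
    {"claw":255,"offset":[-5,-41,0],"twist":[0,0,-0.02]},
    {"claw":255,"offset":[-5,-41,0],"twist":[0,0,-0.02]},
    {"claw":255,"offset":[-5,-41,0],"twist":[0,0,-0.02]},
  ],
)

```text
time: 33.6
tool_pos: [464.9, -25.7, 190.5]
orientation: [-2.371, -2.06, -0.003]
ft_force: [0.8, 0.1, -0.6]
gripper_width: 45.8
grasp_force: 61.9
```

Emit:
drive_tool(
  moves=[
    {"claw":255,"offset":[-5,-41,0],"twist":[0,0,-0.02]},
    {"claw":255,"offset":[-5,-41,0],"twist":[0,0,-0.02]},
    {"claw":255,"offset":[-3,-41,0],"twist":[0,0,-0.02]},
    {"claw":255,"offset":[0,-41,0],"twist":[0,0,-0.02]},
    {"claw":255,"offset":[0,-41,-10],"twist":[0,0,-0.02]},
    {"claw":255,"offset":[0,-41,-20],"twist":[0,0,-0.018]},
    {"claw":255,"offset":[0,-41,-30],"twist":[0,0,0]},
    {"claw":255,"offset":[0,0,-30],"twist":[0,0,0]},
    {"claw":255,"offset":[0,0,-30],"twist":[0,0,0]},
    {"claw":255,"offset":[0,0,0],"twist":[0,0,0]},
  ],
)

```text
time: 34.6
tool_pos: [450.0, -309.2, 67.3]
orientation: [-2.484, -1.914, 0.004]
ft_force: [0.3, -0.1, -0.4]
gripper_width: 45.9
grasp_force: 61.9
```

Emit:
drive_tool(
  moves=[
    {"claw":255,"offset":[0,0,0],"twist":[0,0,0]},
    {"claw":255,"offset":[0,0,0],"twist":[0,0,0]},
  ],
)

```text
time: 34.8
tool_pos: [453.4, -310.7, 72.3]
orientation: [2.485, 1.918, 0.002]
ft_force: [0.0, 0.2, -1.2]
gripper_width: 45.4
grasp_force: 61.9
```

Emit:
drive_tool(
  moves=[
    {"claw":255,"offset":[-0.4,-3.3,-10],"twist":[0,0,0]},
    {"claw":255,"offset":[0,0,-10],"twist":[0,0,0]},
    {"claw":255,"offset":[0,0,-7],"twist":[0,0,0]},
    {"claw":255,"offset":[0,0,0],"twist":[0,0,0]},
    {"claw":255,"offset":[0,0,0],"twist":[0,0,0]},
  ],
)

```text
time: 35.3
tool_pos: [451.6, -313.6, 43.1]
orientation: [-2.488, -1.918, 0.001]
ft_force: [0.8, -0.1, 0.1]
gripper_width: 45.7
grasp_force: 61.9
```

Emit:
drive_tool(
  moves=[
    {"claw":255,"offset":[1,-0.3,-1.3],"twist":[0,0,0]},
    {"claw":255,"offset":[0,0,-0.8],"twist":[0,0,0]},
    {"claw":255,"offset":[0,0,0],"twist":[0,0,0]},
    {"claw":255,"offset":[0,0,0],"twist":[0,0,0]},
  ],
)

```text
time: 35.7
tool_pos: [452.8, -314.0, 41.4]
orientation: [2.488, 1.918, 0.0]
ft_force: [-0.3, 0.5, -0.5]
gripper_width: 45.5
grasp_force: 61.9
```

Emit:
drive_tool(
  moves=[
    {"claw":125,"offset":[0,0,0],"twist":[0,0,0]},
    {"claw":80,"offset":[0,0,0],"twist":[0,0,0]},
    {"claw":0,"offset":[0,0,0],"twist":[0,0,0]},
    {"claw":0,"offset":[0,0,0],"twist":[0,0,0]},
    {"claw":0,"offset":[0,0,20],"twist":[0,0,0]},
    {"claw":0,"offset":[0,0,40],"twist":[0,0,0]},
    {"claw":0,"offset":[0,0,40],"twist":[0,0,0]},
    {"claw":0,"offset":[0,0,40],"twist":[0,0,0]},
    {"claw":0,"offset":[0,30,40],"twist":[0,0,0.03]},
    {"claw":0,"offset":[0,35,40],"twist":[0,0,0.03]},
  ],
)

```text
time: 36.7
tool_pos: [452.1, -251.8, 260.6]
orientation: [2.431, 1.988, -0.001]
ft_force: [1.1, 1.6, 0.7]
gripper_width: 85.6
grasp_force: 0.0
```

Emit:
drive_tool(
  moves=[
    {"claw":60,"offset":[10,40,40],"twist":[0,0,0.03]},
    {"claw":125,"offset":[10,40,40],"twist":[0,0,0.03]},
    {"claw":125,"offset":[10,40,40],"twist":[0,0,0.03]},
    {"claw":125,"offset":[10,40,0],"twist":[0,0,0.03]},
    {"claw":125,"offset":[0,0,0],"twist":[0,0,0]},
    {"claw":125,"offset":[0,0,0],"twist":[0,0,0]},
  ],
)

```text
time: 37.3
tool_pos: [489.1, -105.5, 363.1]
orientation: [-2.303, -2.137, 0.0]
ft_force: [0.6, -0.6, 0.6]
gripper_width: 43.6
grasp_force: 0.0
```

```bash
python3 look.py 37 p6; python3 - <<'E'
from h import *
c=cap('top');X=cloud(c);im=c['image']
m=(X[...,2]>300)&(X[...,2]<370)&(im.max(2)<70);m[:,:150]=0;m[:,330:]=0;m[180:]=0
q=X[m];print(len(q),q.min(0),q.max(0),np.median(q,0))
a=cv2.imread('pics/p6t.png')[200:296,385:470];b=cv2.imread('pics/p6s.png')
e=b[290:400,200:320];d=b[150:330,290:470]
cv2.imwrite('pics/n8.png',np.hstack([cv2.resize(a,(250,300),interpolation=2),cv2.resize(e,(270,300),interpolation=2),cv2.resize(d,(280,300))]))
E
```

```text
(184, 139, 139, 8) [array([694.34, 118.22]), array([333.59,   7.18]), np.float64(88.97)]
top gear [ 451.  -313.7   37. ]
scene gear [ 454.3 -313.4   37. ]
[ 488.38513877 -107.85619618  363.10145343] [-2.30753813e+00 -2.13141849e+00  6.40418531e-04]
543 [615.26863748   4.40982172 305.3038304 ] [628.42931853 161.35227345 350.36694247] [620.37254138  84.25206691 345.39971335]
```

View pics/n8.png

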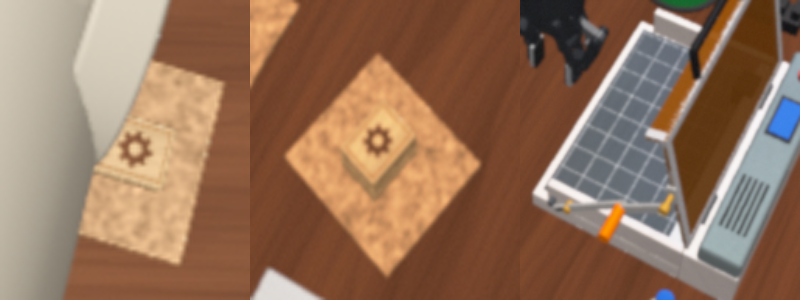

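The pile of four is square, with the gear at (378,142), and the bed is empty. Next I go back to the bar to lift the lid off the lock.

Emit:
drive_tool(
  moves=[
    {"claw":125,"offset":[0,20,20],"twist":[0,0,0.015]},
    {"claw":125,"offset":[10,30,15],"twist":[0,0,0.015]},
    {"claw":125,"offset":[24,30,0],"twist":[0,0,0.014]},
    {"claw":125,"offset":[25,30,0],"twist":[0,0,0.014]},
    {"claw":125,"offset":[25,30,0],"twist":[0,0,0]},
    {"claw":125,"offset":[25,30,0],"twist":[0,0,0]},
    {"claw":125,"offset":[25,22,0],"twist":[0,0,0]},
    {"claw":125,"offset":[0,0,0],"twist":[0,0,0]},
    {"claw":125,"offset":[0,0,0],"twist":[0,0,0]},
    {"claw":125,"offset":[0,0,0],"twist":[0,0,0]},
  ],
)

```text
time: 38.45
tool_pos: [622.7, 83.1, 398.7]
orientation: [2.246, 2.196, -0.0]
ft_force: [0.0, -0.6, -0.3]
gripper_width: 43.8
grasp_force: 0.0
```

Emit:
drive_tool(
  moves=[
    {"claw":125,"offset":[0,0,-20],"twist":[0,0,0]},
    {"claw":125,"offset":[0,0,-20],"twist":[0,0,0]},
    {"claw":125,"offset":[0,0,-12],"twist":[0,0,0]},
    {"claw":125,"offset":[0,0,-10],"twist":[0,0,0]},
    {"claw":125,"offset":[0,0,0],"twist":[0,0,0]},
  ],
)

```text
time: 38.95
tool_pos: [622.3, 85.1, 335.6]
orientation: [-2.242, -2.198, 0.001]
ft_force: [0.5, -0.0, 0.7]
gripper_width: 43.4
grasp_force: 0.0
```

Emit:
drive_tool(
  moves=[
    {"claw":180,"offset":[0,0,0],"twist":[0,0,0]},
    {"claw":255,"offset":[0,0,0],"twist":[0,0,0]},
    {"claw":255,"offset":[0,0,0],"twist":[0,0,0]},
    {"claw":255,"offset":[0,0,0],"twist":[0,0,0]},
    {"claw":255,"offset":[0,0,0],"twist":[0,0,0]},
  ],
)

```text
time: 39.45
tool_pos: [623.4, 85.3, 337.4]
orientation: [2.242, 2.199, 0.002]
ft_force: [1.7, 0.7, 6.1]
gripper_width: 10.0
grasp_force: 58.8
```

Emit:
drive_tool(
  moves=[
    {"claw":255,"offset":[9.3,-0.2,2.2],"twist":[0,0,0]},
    {"claw":255,"offset":[9.3,-0.2,1.9],"twist":[0,0,0]},
    {"claw":255,"offset":[9.3,-0.2,1.5],"twist":[0,0,0]},
    {"claw":255,"offset":[9.3,-0.2,1.2],"twist":[0,0,0]},
    {"claw":255,"offset":[9.4,-0.2,0.8],"twist":[0,0,0]},
    {"claw":255,"offset":[0,0,0],"twist":[0,0,0]},
    {"claw":255,"offset":[0,0,0],"twist":[0,0,0]},
    {"claw":255,"offset":[0,0,0],"twist":[0,0,0]},
  ],
)

```text
time: 40.25
tool_pos: [669.3, 84.4, 344.6]
orientation: [-2.242, -2.2, -0.0]
ft_force: [-1.9, 0.4, 5.4]
gripper_width: 9.9
grasp_force: 63.8
```

Emit:
drive_tool(
  moves=[
    {"claw":190,"offset":[0,0,0],"twist":[0,0,0]},
    {"claw":125,"offset":[0,0,0],"twist":[0,0,0]},
    {"claw":125,"offset":[0,0,0],"twist":[0,0,0]},
    {"claw":125,"offset":[0,0,0],"twist":[0,0,0]},
    {"claw":125,"offset":[0,0,15],"twist":[0,0,0]},
    {"claw":125,"offset":[0,0,20],"twist":[0,0,0]},
    {"claw":125,"offset":[0,0,20],"twist":[0,0,0]},
    {"claw":200,"offset":[-25,-30,0],"twist":[0,0,0]},
    {"claw":255,"offset":[-30,-30,0],"twist":[0,0,0]},
    {"claw":255,"offset":[-30,-30,0],"twist":[0,0,0]},
  ],
)

```text
time: 41.25
tool_pos: [583.6, -6.8, 398.4]
orientation: [2.242, 2.2, -0.002]
ft_force: [-0.3, 0.3, 1.0]
gripper_width: 0.7
grasp_force: 0.0
```

Emit:
drive_tool(
  moves=[
    {"claw":255,"offset":[-30,-30,0],"twist":[0,0,0]},
    {"claw":255,"offset":[-20,-40,-10],"twist":[0,0,0]},
    {"claw":255,"offset":[0,-40,-20],"twist":[0,0,0]},
    {"claw":255,"offset":[0,-40,-20],"twist":[0,0,0]},
    {"claw":255,"offset":[0,0,-20],"twist":[0,0,0]},
    {"claw":255,"offset":[0,0,0],"twist":[0,0,0]},
    {"claw":255,"offset":[0,0,0],"twist":[0,0,0]},
  ],
)

```text
time: 41.95
tool_pos: [534.8, -154.6, 329.2]
orientation: [-2.241, -2.201, -0.0]
ft_force: [0.1, 0.8, 0.2]
gripper_width: -0.5
grasp_force: 0.0
```

```bash
cat > knob.py <<'E'
from h import *
import sys
c=cap('top');s=cap('scene');
for n,C,(v0,v1,u0,u1) in(('top',c,(130,240,342,390)),('scene',s,(230,340,320,400))):
    X=cloud(C);h=cv2.cvtColor(C['image'],cv2.COLOR_RGB2HSV)
    m=cv2.inRange(h,(8,200,180),(22,255,255)); k=np.zeros_like(m);k[v0:v1,u0:u1]=m[v0:v1,u0:u1]
    k=cv2.erode(k,np.ones((2,2)));q=X[k>0];q=q[(C['depth'][k>0]>0)]
    if len(q): print(n,len(q),np.median(q,0).round(1),q.min(0).round(1),q.max(0).round(1))
X=cloud(c);m=(X[...,2]>80)&(X[...,2]<375)&(c['image'].max(2)<70);m[:,:190]=0;m[:,300:]=0;m[265:]=0;m[:60]=0
q=X[m];q=q[(q[:,1]>0)&(q[:,1]<170)]
if len(q): print('bar',len(q),np.median(q,0).round(1))
o=r.observe();print(o['tool_pos'],o['orientation'],o['ft_force'])
if len(sys.argv)>1:
    a=c['image'][80:300,150:400]; b=s['image'][130:350,280:480]
    cv2.imwrite('pics/'+sys.argv[1],cv2.cvtColor(np.hstack([cv2.resize(a,(430,378)),cv2.resize(b,(344,378))]),4))
E
python3 knob.py n9.png
```

```text
scene 102 [ 612.9 -150.2  165. ] [ 606.9 -172.2  158.8] [ 618.1 -124.7  171.3]
bar 610 [665.3  83.3 352.7]
[ 535.32175061 -154.49025182  329.98906395] [2.23963381e+00 2.20181498e+00 1.29953326e-03] [ 0.13495906  0.81598714 -0.05072518]
```

View pics/n9.png

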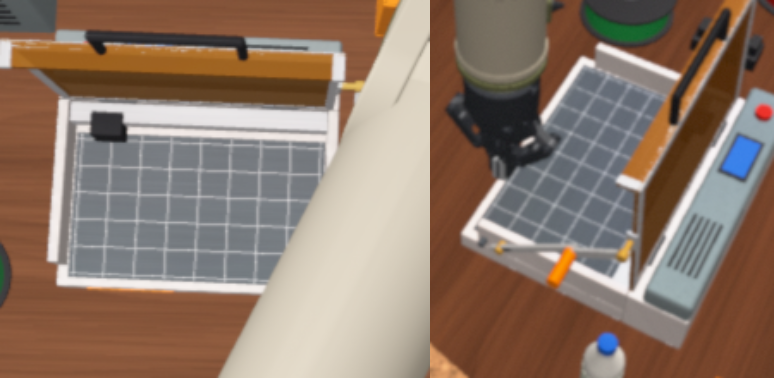

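The lid stays put at about 1.49 rad and the knee with its knob is at about (562,265) in the right half, roughly x 611, y -172..-125, z 155. I come down on the knob with closed fingers.

Emit:
drive_tool(
  moves=[
    {"claw":255,"offset":[20,-3,-10],"twist":[0,0,0]},
    {"claw":255,"offset":[20,-3,-20],"twist":[0,0,0]},
    {"claw":255,"offset":[20,0,-30],"twist":[0,0,0]},
    {"claw":255,"offset":[20,0,-30],"twist":[0,0,0]},
    {"claw":255,"offset":[3,0,-30],"twist":[0,0,0]},
    {"claw":255,"offset":[0,0,-10],"twist":[0,0,0]},
    {"claw":255,"offset":[0,0,0],"twist":[0,0,0]},
    {"claw":255,"offset":[0,0,0],"twist":[0,0,0]},
    {"claw":255,"offset":[0,0,0],"twist":[0,0,0]},
  ],
)

```text
time: 42.95
tool_pos: [618.2, -161.9, 201.3]
orientation: [2.241, 2.198, 0.003]
ft_force: [-0.0, -0.6, 0.9]
gripper_width: -0.1
grasp_force: 0.0
```

```bash
python3 knob.py n10.png
```

```text
scene 29 [ 612.6 -165.7  164.9] [ 607.3 -171.6  157.7] [ 617.5 -157.1  170.4]
bar 586 [665.2  83.  352.7]
[ 618.01738508 -161.81690098  200.73807412] [2.24129494 2.19873812 0.00285572] [-0.53830327 -0.00801386 -1.01698362]
```

View pics/n10.png

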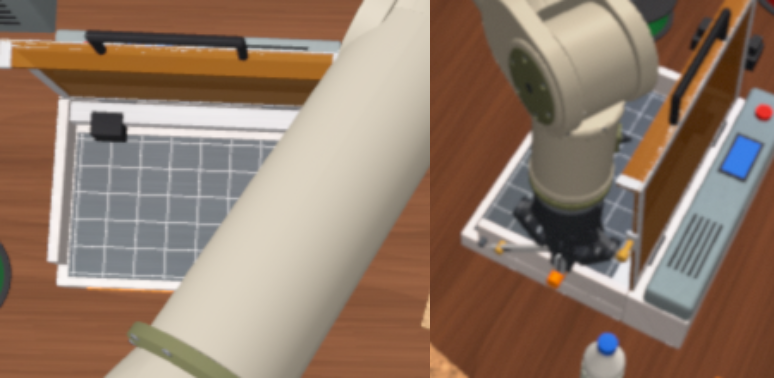

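The closed fingertips stand just above the knob, whose end shows at (556,279). I push down.

Emit:
drive_tool(
  moves=[
    {"claw":255,"offset":[0,0,-12],"twist":[0,0,0]},
    {"claw":255,"offset":[0,0,-10],"twist":[0,0,0]},
    {"claw":255,"offset":[0,0,-4],"twist":[0,0,0]},
    {"claw":255,"offset":[0,0,0],"twist":[0,0,0]},
    {"claw":255,"offset":[0,0,0],"twist":[0,0,0]},
  ],
)

```text
time: 43.55
tool_pos: [617.4, -161.7, 172.7]
orientation: [-2.243, -2.199, 0.001]
ft_force: [0.3, -0.2, 0.3]
gripper_width: -0.1
grasp_force: 0.0
```

Emit:
drive_tool(
  moves=[
    {"claw":255,"offset":[2,0,-3],"twist":[0,0,0]},
    {"claw":255,"offset":[2,0,-3],"twist":[0,0,0]},
    {"claw":255,"offset":[0,0,0],"twist":[0,0,0]},
  ],
)

```text
time: 43.85
tool_pos: [621.7, -161.4, 166.5]
orientation: [-2.242, -2.2, 0.0]
ft_force: [-0.3, 0.1, 0.4]
gripper_width: 0.1
grasp_force: 0.1
```

Emit:
drive_tool(
  moves=[
    {"claw":255,"offset":[3,0,-3],"twist":[0,0,0]},
    {"claw":255,"offset":[3,0,-3],"twist":[0,0,0]},
    {"claw":255,"offset":[0,0,0],"twist":[0,0,0]},
  ],
)

```text
time: 44.15
tool_pos: [627.7, -161.3, 160.3]
orientation: [-2.242, -2.2, 0.001]
ft_force: [-0.2, 0.7, -0.3]
gripper_width: -0.1
grasp_force: 0.0
```

```bash
python3 knob.py
```

```text
scene 3 [ 633.7 -168.7  143.9] [ 632.4 -171.3  141.6] [ 635.1 -166.5  147.3]
bar 573 [662.8  84.9 352.5]
[ 627.38769222 -161.53244281  160.6242923 ] [-2.24226255e+00 -2.19953250e+00  7.00417115e-04] [-0.58925058  0.05896303 -0.1676865 ]
```

Emit:
drive_tool(
  moves=[
    {"claw":255,"offset":[4,0,-4],"twist":[0,0,0]},
    {"claw":255,"offset":[4,0,-4],"twist":[0,0,0]},
    {"claw":255,"offset":[0,0,0],"twist":[0,0,0]},
  ],
)

```text
time: 44.55
tool_pos: [635.6, -161.6, 152.2]
orientation: [-2.242, -2.2, 0.001]
ft_force: [-0.8, -0.5, -0.1]
gripper_width: 0.0
grasp_force: 0.0
```

Emit:
drive_tool(
  moves=[
    {"claw":255,"offset":[3,0,-5],"twist":[0,0,0]},
    {"claw":255,"offset":[3,0,-5],"twist":[0,0,0]},
    {"claw":255,"offset":[0,0,0],"twist":[0,0,0]},
  ],
)

```text
time: 44.85
tool_pos: [641.4, -161.8, 142.6]
orientation: [-2.243, -2.199, 0.001]
ft_force: [0.3, -0.6, 0.8]
gripper_width: 0.0
grasp_force: 0.1
```

```bash
python3 knob.py
```

```text
scene 1 [ 631.3 -172.2  134.3] [ 631.3 -172.2  134.3] [ 631.3 -172.2  134.3]
bar 518 [622.6  83.7 346. ]
[ 641.66632429 -161.42226222  142.53289301] [-2.24244631e+00 -2.19992158e+00 -9.47797667e-05] [-0.48721756 -0.38936949  0.93377197]
```

The lid is coming down with the knee folding, so I withdraw sideways and let it sink.

Emit:
drive_tool(
  moves=[
    {"claw":255,"offset":[0,-30,10],"twist":[0,0,0]},
    {"claw":255,"offset":[-10,-35,20],"twist":[0,0,0]},
    {"claw":255,"offset":[-20,-30,30],"twist":[0,0,0]},
    {"claw":255,"offset":[-30,-20,30],"twist":[0,0,0]},
    {"claw":255,"offset":[-30,-20,30],"twist":[0,0,0]},
    {"claw":255,"offset":[-30,-10,30],"twist":[0,0,0]},
    {"claw":255,"offset":[0,0,0],"twist":[0,0,0]},
    {"claw":255,"offset":[0,0,0],"twist":[0,0,0]},
  ],
)

```text
time: 45.75
tool_pos: [521.5, -307.0, 293.8]
orientation: [2.243, 2.198, 0.003]
ft_force: [1.1, -0.5, -1.1]
gripper_width: -0.2
grasp_force: 0.0
```

```bash
python3 knob.py n11.png
```

```text
top 112 [ 632.  -148.   123.9] [ 627.2 -170.4  117.1] [ 640.4 -127.9  128.5]
scene 110 [ 639.9 -150.2  125.5] [ 632.6 -171.8  115.1] [ 645.  -126.5  131.5]
bar 488 [598.2  82.6 338.7]
[ 522.51530038 -305.08822319  291.80634177] [-2.23919088e+00 -2.20142723e+00 -6.59930659e-04] [ 1.11493734 -0.20588469  1.26342113]
```

View pics/n11.png

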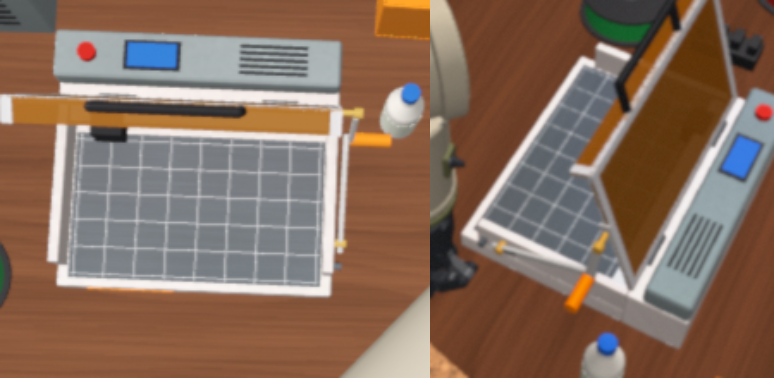

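The knee is folded, with the knob at (371,140), and the lid is past the lock and sinking. I wait for it with the arm clear.

Emit:
drive_tool(
  moves=[
    {"claw":255,"offset":[-5,0,0],"twist":[0,0,0]},
    {"claw":255,"offset":[0,0,0],"twist":[0,0,0]},
    {"claw":255,"offset":[0,0,0],"twist":[0,0,0]},
    {"claw":255,"offset":[0,0,0],"twist":[0,0,0]},
    {"claw":255,"offset":[0,0,0],"twist":[0,0,0]},
    {"claw":255,"offset":[0,0,0],"twist":[0,0,0]},
    {"claw":255,"offset":[0,0,0],"twist":[0,0,0]},
    {"claw":255,"offset":[0,0,0],"twist":[0,0,0]},
    {"claw":255,"offset":[0,0,0],"twist":[0,0,0]},
    {"claw":255,"offset":[0,0,0],"twist":[0,0,0]},
  ],
)

```text
time: 46.85
tool_pos: [516.5, -306.6, 293.0]
orientation: [-2.243, -2.2, -0.0]
ft_force: [0.5, -0.0, 0.5]
gripper_width: -0.0
grasp_force: 0.0
```

Emit:
drive_tool(
  moves=[
    {"claw":255,"offset":[0,0,0],"twist":[0,0,0]},
    {"claw":255,"offset":[0,0,0],"twist":[0,0,0]},
    {"claw":255,"offset":[0,0,0],"twist":[0,0,0]},
    {"claw":255,"offset":[0,0,0],"twist":[0,0,0]},
    {"claw":255,"offset":[0,0,0],"twist":[0,0,0]},
    {"claw":255,"offset":[0,0,0],"twist":[0,0,0]},
    {"claw":255,"offset":[0,0,0],"twist":[0,0,0]},
    {"claw":255,"offset":[0,0,0],"twist":[0,0,0]},
    {"claw":255,"offset":[0,0,0],"twist":[0,0,0]},
    {"claw":255,"offset":[0,0,0],"twist":[0,0,0]},
  ],
)

```text
time: 47.85
tool_pos: [516.5, -306.6, 292.9]
orientation: [-2.243, -2.2, 0.0]
ft_force: [0.6, -0.4, -0.9]
gripper_width: 0.1
grasp_force: 0.0
```

Emit:
drive_tool(
  moves=[
    {"claw":255,"offset":[0,0,0],"twist":[0,0,0]},
    {"claw":255,"offset":[0,0,0],"twist":[0,0,0]},
    {"claw":255,"offset":[0,0,0],"twist":[0,0,0]},
    {"claw":255,"offset":[0,0,0],"twist":[0,0,0]},
    {"claw":255,"offset":[0,0,0],"twist":[0,0,0]},
    {"claw":255,"offset":[0,0,0],"twist":[0,0,0]},
    {"claw":255,"offset":[0,0,0],"twist":[0,0,0]},
    {"claw":255,"offset":[0,0,0],"twist":[0,0,0]},
    {"claw":255,"offset":[0,0,0],"twist":[0,0,0]},
    {"claw":255,"offset":[0,0,0],"twist":[0,0,0]},
  ],
)

```text
time: 48.85
tool_pos: [516.5, -306.6, 292.9]
orientation: [-2.243, -2.2, 0.0]
ft_force: [0.1, 0.1, -0.3]
gripper_width: 0.4
grasp_force: 0.0
```

```bash
python3 knob.py
```

```text
top 111 [ 630.  -149.3   68.4] [ 623.8 -170.3   59.8] [ 637.6 -127.4   74.8]
scene 111 [ 635.9 -148.6   67.3] [ 629.2 -172.3   58.5] [ 641.5 -125.8   71.8]
bar 416 [430.8  88.4 143.7]
[ 516.53495971 -306.57117727  292.92012541] [-2.24265386e+00 -2.19988935e+00 -7.29060787e-06] [0.4026926  0.63333524 0.37279687]
```

Emit:
drive_tool(
  moves=[
    {"claw":255,"offset":[0,0,5],"twist":[0,0,0]},
    {"claw":255,"offset":[0,0,0],"twist":[0,0,0]},
    {"claw":255,"offset":[0,0,0],"twist":[0,0,0]},
    {"claw":255,"offset":[0,0,0],"twist":[0,0,0]},
    {"claw":255,"offset":[0,0,0],"twist":[0,0,0]},
    {"claw":255,"offset":[0,0,0],"twist":[0,0,0]},
    {"claw":255,"offset":[0,0,0],"twist":[0,0,0]},
    {"claw":255,"offset":[0,0,0],"twist":[0,0,0]},
    {"claw":255,"offset":[0,0,0],"twist":[0,0,0]},
    {"claw":255,"offset":[0,0,0],"twist":[0,0,0]},
  ],
)

```text
time: 49.95
tool_pos: [516.5, -306.6, 297.9]
orientation: [-2.243, -2.2, -0.0]
ft_force: [-0.5, -0.8, -0.3]
gripper_width: 0.2
grasp_force: 0.0
```

Emit:
drive_tool(
  moves=[
    {"claw":255,"offset":[0,25,0],"twist":[0,0,0]},
    {"claw":255,"offset":[0,30,0],"twist":[0,0,0]},
    {"claw":255,"offset":[0,30,0],"twist":[0,0,0]},
    {"claw":255,"offset":[0,30,0],"twist":[0,0,0]},
    {"claw":255,"offset":[0,30,0],"twist":[0,0,0]},
    {"claw":255,"offset":[0,30,0],"twist":[0,0,0]},
    {"claw":255,"offset":[0,20,0],"twist":[0,0,0]},
    {"claw":255,"offset":[0,0,0],"twist":[0,0,0]},
    {"claw":255,"offset":[0,0,0],"twist":[0,0,0]},
    {"claw":255,"offset":[0,0,0],"twist":[0,0,0]},
  ],
)

```text
time: 50.95
tool_pos: [516.3, -113.0, 298.1]
orientation: [2.244, 2.198, -0.0]
ft_force: [0.3, -0.3, -0.3]
gripper_width: 0.1
grasp_force: 0.0
```

```bash
python3 knob.py; python3 look.py 37 p9; python3 - <<'E'
import cv2,numpy as np
a=cv2.imread('pics/p9t.png')[60:320,90:520];b=cv2.imread('pics/p9s.png')[60:470,120:500]
cv2.imwrite('pics/n12.png',np.hstack([cv2.resize(a,(430,380)),cv2.resize(b,(352,380))]))
E
```

```text
scene 111 [ 623.3 -149.    33.7] [ 615.3 -171.5    4. ] [ 629.1 -123.7   41.5]
bar 306 [424.9 108.3  90.1]
[ 516.27660879 -113.05223764  298.01490922] [ 2.24514558e+00  2.19707358e+00 -3.19781116e-04] [-0.23571379 -0.54850923 -0.33997595]
(186, 143, 138, 88) [array([585.99, 109.8 ]), array([318.71, 204.41]), np.float64(88.92)]
top gear [ 451.  -313.7   37. ]
scene gear [ 454.4 -313.6   37. ]
[ 516.34251835 -112.72088678  297.96574863] [ 2.24478013e+00  2.19760752e+00 -3.09964059e-04]
```

View pics/n12.png

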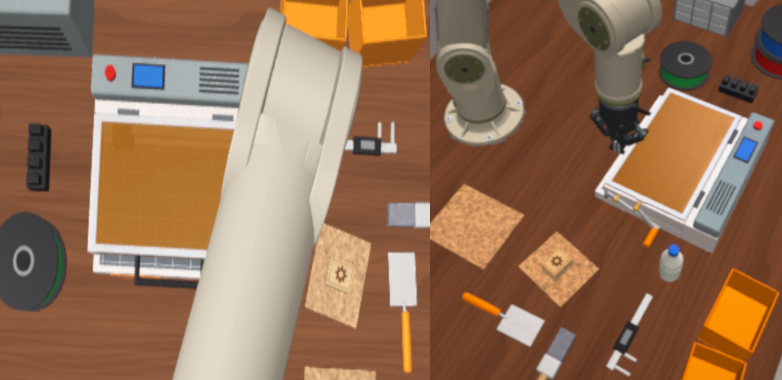

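The lid is shut: the bar reads z 90.1, the same as at the start. The pile sits in the middle of the mat at (341,275), and the bystanders are where they were. I settle briefly and hand in.

Emit:
drive_tool(
  moves=[
    {"claw":255,"offset":[0,0,0],"twist":[0,0,0]},
    {"claw":255,"offset":[0,0,0],"twist":[0,0,0]},
    {"claw":255,"offset":[0,0,0],"twist":[0,0,0]},
    {"claw":255,"offset":[0,0,0],"twist":[0,0,0]},
    {"claw":255,"offset":[0,0,0],"twist":[0,0,0]},
    {"claw":255,"offset":[0,0,0],"twist":[0,0,0]},
    {"claw":255,"offset":[0,0,0],"twist":[0,0,0]},
    {"claw":255,"offset":[0,0,0],"twist":[0,0,0]},
    {"claw":255,"offset":[0,0,0],"twist":[0,0,0]},
    {"claw":255,"offset":[0,0,0],"twist":[0,0,0]},
  ],
)

```text
time: 52.15
tool_pos: [516.5, -111.6, 297.9]
orientation: [-2.243, -2.2, -0.0]
ft_force: [-0.8, 0.5, -0.6]
gripper_width: -0.2
grasp_force: 0.0
```

```bash
python3 knob.py; python3 -c "
from h import *
print(order.hand_in())"
```

```text
scene 111 [ 623.6 -148.7   33.5] [ 615.8 -173.7    0.7] [ 629.2 -123.4   41.2]
bar 301 [424.9 108.6  90.2]
[ 516.52248425 -111.57219509  297.94404408] [-2.24264636e+00 -2.19990328e+00 -6.93460586e-06] [ 1.33478409 -0.26595925 -0.57053895]
the job is handed in; nothing more can be done
None
```

The job is handed in at about 52 s (no verdict came back): the lid was raised and rested on the locked stay, all four plates present are stacked squarely in the middle of the cork mat, the stay is folded, and the lid is shut with the other things where they were.

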